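# Slide the battery case home on its charging dock

### The job

Push the heavy battery case across the bench into its charging dock, between the yellow guide rails, until it is fully home against the black stop and sitting square. Push only on its blue base, low down, so that it slides upright: do not push on the tall grey part, do not tip it, and do not use the handle, lift or carry it. Leave the glue bottle, the screwdriver and the steel cup alone, and end with the robot clear of everything.

Things in the scene. Friction and masses are not known exactly. Their poses are not given: they have to be found in the camera images.
- case: Loose tall battery case, 1.8 to 2.6 kg, bench friction 0.48 to 0.72: sliding takes 8 to 19 N; pushed above about 80 mm it may tip. Origin: centre of underside, z up. Blue base 160 (x) x 124 (y) x 55 mm high, upright flat sides; 262 mm tall with handle. Its -y face enters the dock first; its +y face is the one to push. Both tips of an open gripper flat across that face keep it straight.
- shell: Grey upper part, fixed to the case: 146 (x) x 96 (y) x 165 mm high, 55 to 220 mm above the bench, with a black arched handle along x on top. So it is set back 14 mm from the base's +y and -y faces, 7 mm from its x faces. Origin 55 mm above the case's origin, same axes. Not to be pushed, hooked or held.
- push_left (a point): Middle of the blue base's +y face (turned away from the dock), 62 mm from the case's axis, 25 mm above the bench: a good place and height to push.
- dock: Charging dock, fixed. Origin on the bench; case home = its origin here, axes parallel. Case enters along -y. Yellow rails 30 mm high run along y, -64 to +20 mm, 174 mm apart inside (7 mm free each side), then flare to 220 mm apart at y = +62 mm. Black rubber stop, 50 mm high, face at y = -62 mm; grey box behind, 95 mm high. When home the case's +y face is level with the flares' ends.
- glue: White glue bottle with orange cap, 50 mm diameter, 130 mm high, standing on the far side of the dock. Origin: centre of its underside. Bystander.
- driver: Screwdriver with red handle lying on the bench beyond the dock, behind its grey box. About 200 mm long, along its x axis. Bystander.
- tub: Open steel cup, 70 mm rim diameter, 60 mm high, standing on the robot's side of the dock. Origin: centre of its underside. Bystander.

How it is judged:
By the outcome, as a careful person would: the job done as asked, in the order asked, and still so for the second after the job is handed in, with the robot touching nothing.
It also fails if it takes over 48 s, if anything falls off the work surface, if the arm or the gripper's body presses on something with over 40 N, if the wrist force passes 120 N, or if a joint passes its speed limit or range.

### The arm

A 7-joint arm with a two-finger parallel gripper is mounted at the origin on the work surface. World frame = base frame: x ahead of the robot, y to its left, z up, the work surface at z = 0. Lengths are in m, angles in rad, forces in N, time in s.
With the tool pointing down it reaches from about 0.4 to 0.85 m from the base axis. Payload 4.5 kg.
Tool frame: the origin (TCP) lies on the centre line of the jaws, within the pads' length; the fingertips stand 14 mm ahead of it and the grasp point (between the pads) lies 5 mm behind it (r.tcp_to_tips is the z of the fingertips in the tool frame, in m); z points along the fingers, y is the direction in which the jaws open and shut (so a half turn about z gives the same grasp; the last joint's range is limited). The gripper opens to 88 mm and grips with 3 to 60 N. Pads are 18 mm wide; open, the fingers measure 123 mm over their backs; the gripper's body (75 mm by 187 mm) begins 45 mm behind the grasp point.
Start: joints at [1.253, 0.689, -0.195, 1.565, 0.157, 0.902, -0.215], TCP at [0.215, -0.587, 0.215] pointing down, gripper open.
Joint ranges: [-3.01, 3.01], [-0.46, 2.08], [-1.47, 1.51], [0.13, 2.56], [-1, 4.14], [0.04, 2.09], [-2.66, 2.66]. Speed limits (rad/s): [2.57, 2.57, 3.14, 3.14, 3.14, 3.14, 3.14].

### API

Orientations are given as a unit quaternion [x, y, z, w].
In Python, from plant import r, viewer gives the robot as it stands.
- The arm moves only by the shell command python3 -m inch 'ROWS' [FORCE]. ROWS is JSON, a list of rows, each a list of 3 entries, a list of its own where there are three numbers: the closure, from 0 (fully open) to 1 (shut), then the shift along the tool's x, y, z in cm, then the turn about the tool's z in degrees. In form: [[fingers, [x, y, z], yaw], ...]. A call has 1 to 20 rows; each row is the pose to reach, as a shift and turn from the pose commanded when the call began, along the tool's axes at that moment; what a row does not reach only later rows make up. A row lasts 1/10 s, in which the tool goes at most 50 mm and 8.59 degrees, less where a joint would pass 70% of its speed; a pose out of reach is approached as far as the arm can. A call with a gripper value outside its range is refused whole. The fingers move at their own pace and stop on an object; FORCE is the grip in N (left out, the last holds). Time passes only in rows, so rows that repeat a pose let the fingers close. It gives the time, the measured TCP pose, the force and the opening at its end, in the units of the state.
- r.get_state(): the state, without advancing time (a new reading comes with each control period).
- viewer.snapshot(name): name is "side" or "top"; returns the picture (400x640x3 uint8, red, green, blue); there is no depth.
- viewer.camera_params(name): a dict with "intrinsics" (3x3 intrinsics, pixels), "world_to_cam" (4x4, takes a point from world to camera coordinates). Camera axes: x right, y up, looking along -z (the intrinsics and any distortion apply to the point x, -y, -z); pixel columns grow to the right and rows downward; lengths in m; the calibration is good to about 2 mm. A picture is of the moment at which its call begins. camera_params takes no time and is no camera call.
- r.finish_job(): hands the job in, once; it reports no verdict.
Trained networks look in the newest picture that a camera, given by its name, has taken for a name from the list of things; names that differ only in an ending like _2 or _b are one class to them, and where a whole thing is asked for, a point or a joint stands for the part that bears it (a point fixed in the world has none). Each returns a list of dicts, best first, with "p" (0 to 1); they miss things now and then, are a little off and sometimes report something else, mostly with a low value. They report only what shows in the picture. A call takes as long as a camera call.
- viewer.outline_of(camera, name): "pixels" (400x640 bool, what is visible of it) and "bbox" ([left, top, width, height] in pixels, round what is visible of it).
The state is a dict: "clock": time; "q": joint angles; "qd": joint speeds; "joint_torque": joint torques, N m; "tool_pos": TCP position; "eef_rot": TCP orientation; "contact_force": force on the tool from outside, world axes, zero at the start; "moment": the same for the moment, N m; "opening": opening from 0.0 (shut) to 1.0 (fully open).
Only numpy, scipy, OpenCV 4.12 (cv2) and the standard library are available. Lean on these libraries where they do the work, as an engineer would, in place of code of your own. Each camera call takes 0.05 s, during which the arm holds its last target.

## Working session

There is one attempt and no reset: what is moved stays moved. The work goes in short steps, Python scripts to look and compute and a shell command to move; the robot and the scene stay as the last step left them, time stands still between calls to the robot, and variables do not carry over. Pictures are saved under pics/ and viewed, and the job is handed in when it is done.

```bash
mkdir -p pics; ls; python3 - <<'E'
from plant import r, viewer
import cv2, numpy as np
np.set_printoptions(precision=4,suppress=True)
for n in("side","top"):
    im=viewer.snapshot(n); cv2.imwrite(f"pics/{n}0.png",im[:,:,::-1])
    print(n,viewer.camera_params(n))
    for k in("case","shell","dock","tub","glue"):
        o=viewer.outline_of(n,k)
        print(n,k,[(round(d['p'],2),d['bbox'],int(d['pixels'].sum())) for d in o[:2]])
        if o: np.save(f"pics/{n}_{k}.npy",o[0]['pixels'])
print(r.get_state(), r.tcp_to_tips)
E
```

```text
pics
side {'intrinsics': array([[511.9462,   0.    , 323.8955],
       [  0.    , 511.9462, 193.6142],
       [  0.    ,   0.    ,   1.    ]]), 'world_to_cam': array([[ 0.9994,  0.0322,  0.0084, -0.5549],
       [-0.0322,  0.8725,  0.4876,  0.1045],
       [ 0.0084, -0.4876,  0.873 , -1.1064],
       [ 0.    ,  0.    ,  0.    ,  1.    ]])}
side case [(0.69, [292.9, 11.4, 80.6, 121.3], 8711)]
side shell [(0.71, [293.2, 12.4, 83.6, 98.4], 6856)]
side dock [(0.61, [275.5, 160.6, 122.2, 106.9], 6984)]
side tub [(0.71, [187.5, 224.2, 36.9, 38.7], 1295)]
side glue [(0.84, [414.1, 167.0, 33.0, 51.8], 1034), (0.67, [237.4, 337.8, 100.8, 15.6], 948)]
top {'intrinsics': array([[379.4965,   0.    , 319.7109],
       [  0.    , 379.4965, 194.557 ],
       [  0.    ,   0.    ,   1.    ]]), 'world_to_cam': array([[-0.0056, -0.9999,  0.0086, -0.1183],
       [ 0.9935, -0.0046,  0.1135, -0.5607],
       [-0.1135,  0.0091,  0.9935, -0.9476],
       [ 0.    ,  0.    ,  0.    ,  1.    ]])}
top case [(0.97, [176.9, 138.3, 74.7, 87.4], 4949)]
top shell [(0.85, [174.2, 144.8, 70.1, 75.5], 4258)]
top dock [(0.95, [287.9, 136.5, 85.0, 92.5], 3691)]
top tub [(0.67, [354.7, 265.2, 28.3, 31.7], 641)]
top glue [(0.22, [175.6, 138.3, 76.7, 87.4], 5006)]
{'clock': 0.6, 'q': array([ 1.2528,  0.6891, -0.1946,  1.5653,  0.1573,  0.9025, -0.2151]), 'qd': array([ 0.0005,  0.0018, -0.001 , -0.0004,  0.0009, -0.0004, -0.0013]), 'joint_torque': array([  0.0006, -52.724 ,  -1.2664, -15.3676,  -0.0519,  -0.0005,
         0.    ]), 'tool_pos': array([ 0.2154, -0.5867,  0.2152]), 'eef_rot': array([0.9846, 0.175 , 0.    , 0.    ]), 'contact_force': array([-0.1299,  0.1401,  0.1004]), 'moment': array([-0.0331,  0.01  ,  0.0049]), 'opening': 1.000680477087277} 0.014
```

```bash
python3 - <<'E'
import cv2
for n in("side","top"):
    im=cv2.imread(f"pics/{n}0.png")
    cv2.imwrite(f"pics/{n}0a.png",cv2.resize(im,(800,500),interpolation=cv2.INTER_CUBIC))
im=cv2.imread("pics/top0.png")[110:310,150:410]; cv2.imwrite("pics/top0z.png",cv2.resize(im,None,fx=3,fy=3,interpolation=cv2.INTER_CUBIC)[:600,:800])
E
```

```text
(no output)
```

View pics/side0a.png

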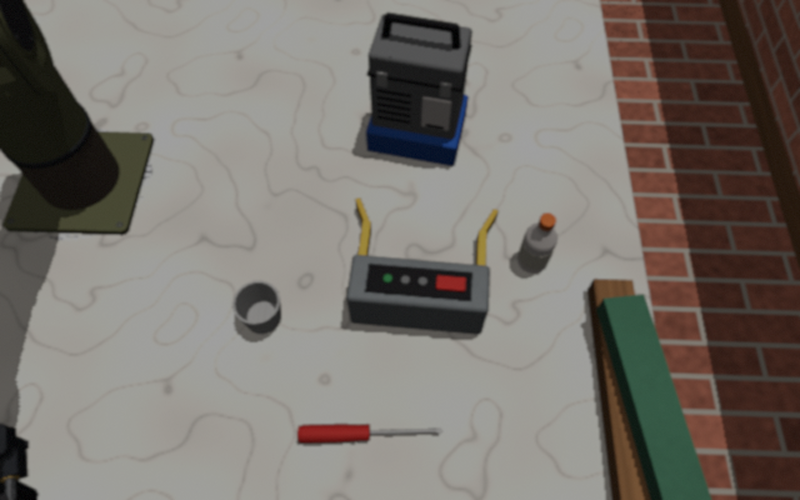

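View pics/top0z.png

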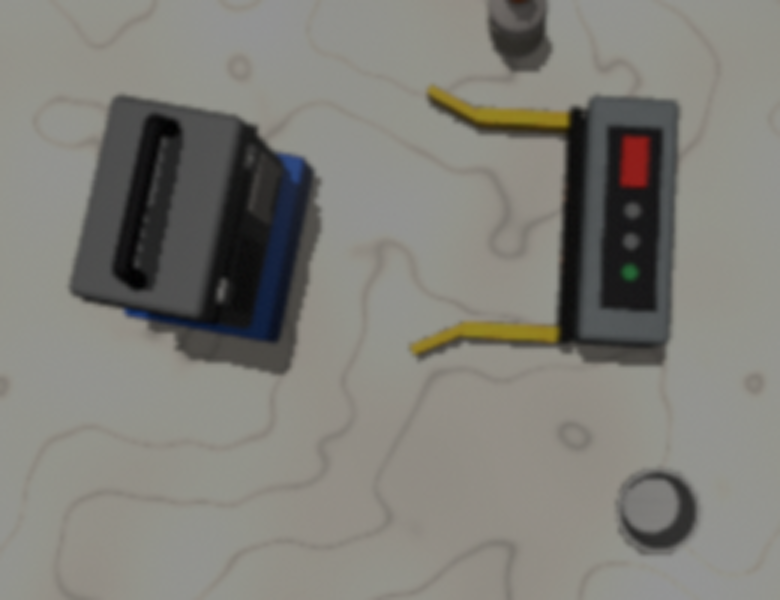

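Top view zoom: the case is at the left (about zoom 190,220), turned a little. The dock's mouth faces it, with the rail bends near (478,125) and (465,322). The cup is at (655,510). I'll zoom in on the side view for precise points.

```bash
python3 - <<'E'
import cv2
im=cv2.imread("pics/side0.png")
cv2.imwrite("pics/s_dock.png",cv2.resize(im[150:280,260:460],None,fx=4,fy=4,interpolation=cv2.INTER_CUBIC))
cv2.imwrite("pics/s_case.png",cv2.resize(im[0:140,260:410],None,fx=4,fy=4,interpolation=cv2.INTER_CUBIC))
im=cv2.imread("pics/top0.png")
cv2.imwrite("pics/t_dock.png",cv2.resize(im[130:240,280:385],None,fx=5,fy=5,interpolation=cv2.INTER_CUBIC))
E
```

```text
(no output)
```

View pics/s_dock.png

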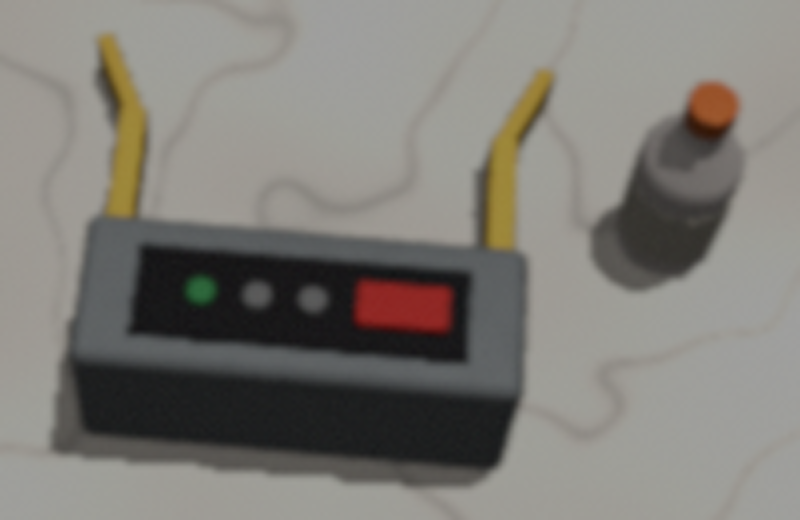

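View pics/s_case.png

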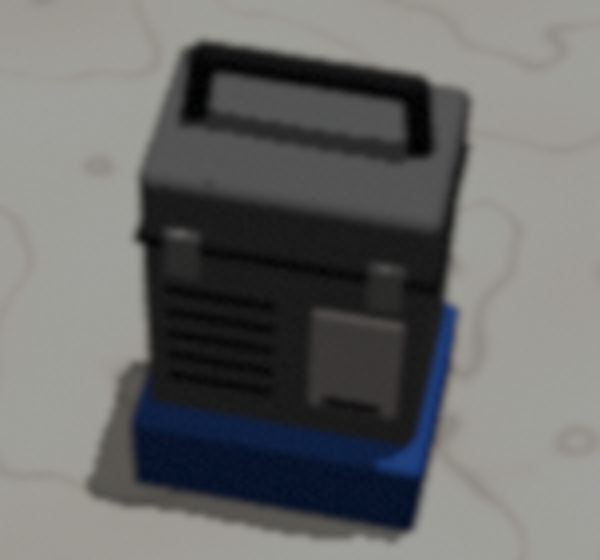

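View pics/t_dock.png

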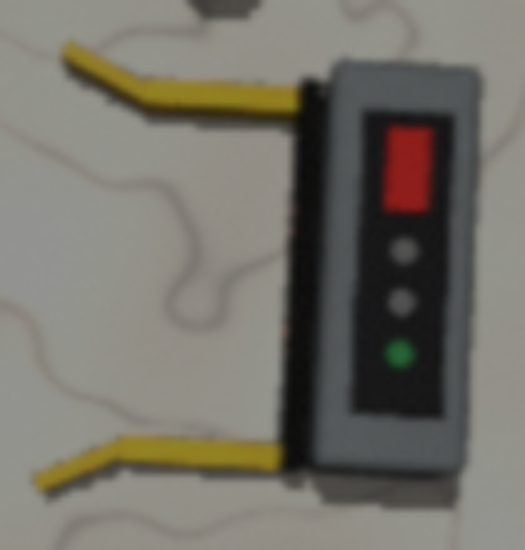

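```bash
cat > h.py <<'E'
import numpy as np
from plant import r, viewer
P={n:viewer.camera_params(n) for n in("side","top")}
def proj(n,p):
    p=np.atleast_2d(p); M=P[n]["world_to_cam"]; c=p@M[:3,:3].T+M[:3,3]
    v=np.c_[c[:,0],-c[:,1],-c[:,2]]@P[n]["intrinsics"].T
    return v[:,:2]/v[:,2:]
def unproj(n,uv,z):
    M=P[n]["world_to_cam"]; R=M[:3,:3]; o=-R.T@M[:3,3]
    d=np.linalg.inv(P[n]["intrinsics"])@[uv[0],uv[1],1]; d=R.T@(d*[1,-1,-1])
    return o+d*(z-o[2])/d[2]
def world(pose,pts):
    x,y,t=pose; c,s=np.cos(t),np.sin(t); pts=np.atleast_2d(pts)
    return np.c_[x+c*pts[:,0]-s*pts[:,1],y+s*pts[:,0]+c*pts[:,1],pts[:,2]]
def full(uv,f,off): return (np.array(uv,float)+.5)/f-.5+off
from scipy.optimize import least_squares
def fit(obs,x0):
    # obs: (cam,uv full px, model pt)
    F=lambda p:np.concatenate([(proj(n,world(p,m))-uv)[0] for n,uv,m in obs])
    s=least_squares(F,x0,loss="soft_l1"); return s.x,F(s.x).reshape(-1,2)
E
python3 - <<'E'
from h import *
np.set_printoptions(precision=4,suppress=True)
T=lambda uv:full(uv,5,[280,130]); S=lambda uv:full(uv,4,[260,150])
m=.001
A=[("top",T((150,106)),(87,20,30)),("top",T((122,440)),(-87,20,30)),("top",T((66,64)),(110,62,30)),("top",T((36,476)),(-110,62,30)),
("side",S((147,112)),(-87,20,30)),("side",S((490,146)),(87,20,30)),("side",S((115,36)),(-110,62,30)),("side",S((538,70)),(110,62,30))]
for sub in (A,A[:4],A[4:]):
    p,e=fit([(n,u,np.array(q)*m) for n,u,q in sub],[.55,-.1,0]); print("dock",p,np.degrees(p[2])); print(e.T)
T=lambda uv:full(uv,3,[150,110]); S=lambda uv:full(uv,4,[260,0])
B=[("top",T((118,97)),(73,48,220)),("top",T((243,118)),(73,-48,220)),("top",T((214,322)),(-73,-48,220)),("top",T((72,290)),(-73,48,220)),
("side",S((140,400)),(-80,-62,55)),("side",S((137,485)),(-80,-62,0)),("side",S((410,530)),(80,-62,0)),("side",S((420,470)),(80,-62,55)),("side",S((457,308)),(80,62,55)),("side",S((145,185)),(-73,-48,220)),("side",S((450,228)),(73,-48,220)),("top",T((308,163)),(80,-62,55))]
for sub in (B,B[:4],B[4:11]):
    p,e=fit([(n,u,np.array(q)*m) for n,u,q in sub],[.55,.2,0]); print("case",p,np.degrees(p[2])); print(e.T)
print("tub",unproj("top",(354.7+14,265.2+16),.06), "tub mask side", unproj("side",(206,238),.06))
E
```

```text
dock [ 0.587  -0.1063 -0.0711] -4.073115719497732
[[-1.0329 -0.0889  0.4291  0.1314 -0.0608  0.0527 -0.4755  0.2524]
 [ 0.3106 -0.2618 -0.9032  0.4145 -0.3144 -0.7943  0.3342  1.6215]]
dock [ 0.5866 -0.1066 -0.0737] -4.224947800127942
[[-0.8259 -0.0567  0.6615  0.1428]
 [ 0.4109 -0.1698 -0.8432  0.4619]]
dock [ 0.5872 -0.1059 -0.0668] -3.825382597686196
[[ 0.0262  0.1534 -0.4835  0.2594]
 [-0.3545 -1.1568  0.3281  1.2233]]
case [ 0.5737  0.127  -0.1765] -10.109989313057559
[[-2.5163  0.4788 -3.7355 -1.9862 -2.5948 -0.7114  1.7697  1.2699  1.3847
  -2.4825 -1.5272 -0.7524]
 [-1.0655 -0.4062 -0.2084  2.5467  7.1102  1.5431  2.7845  2.4394 -0.8092
  -0.5082  1.2552 -1.9661]]
case [ 0.5732  0.1224 -0.1703] -9.758382920099647
[[-0.5873  2.4667 -1.279   0.4077]
 [-0.7325 -0.342  -0.0721  2.9631]]
case [ 0.575   0.1316 -0.1768] -10.13265086186054
[[-1.8633 -0.0128  2.3308  1.8518  1.9397 -1.6463 -0.869 ]
 [ 5.4066 -0.1199  1.0971  0.7088 -2.3604 -2.3106 -0.5806]]
tub [ 0.3429 -0.2396  0.06  ] tub mask side [ 0.3462 -0.2337  0.06  ]
```

```bash
cat >> h.py <<'E'
import cv2, itertools
def boxpts(dx,dy,z0,z1): return np.array([(sx*dx,sy*dy,z) for z in(z0,z1) for sx,sy in((-1,-1),(1,-1),(1,1),(-1,1))])/1000.
CASE=[boxpts(80,62,0,55),boxpts(73,48,55,220)]
def pts_mask(pose):
    return {n:[cv2.convexHull(proj(n,world(pose,b)).astype(np.float32)) for b in CASE] for n in("side","top")}
def render(n,pose):
    m=np.zeros((400,640),np.uint8)
    for b in CASE:
        h=cv2.convexHull(proj(n,world(pose,b)).astype(np.float32)); cv2.fillConvexPoly(m,np.round((h+0)*16).astype(int),1,cv2.LINE_8,4)
    return m>0
def draw(img,n,pose,boxes,f,off):
    for b in boxes:
        q=((proj(n,world(pose,b))-off+.5)*f-.5).round().astype(int)
        for i in range(4):
            for a,c in((i,(i+1)%4),(i+4,(i+1)%4+4),(i,i+4)): cv2.line(img,tuple(map(int,q[a])),tuple(map(int,q[c])),(0,255,255),1)
E
python3 - <<'E'
from h import *
from scipy.optimize import minimize
np.set_printoptions(precision=4,suppress=True)
m=.001
T=lambda uv:full(uv,3,[150,110]); S=lambda uv:full(uv,4,[260,0])
B=[("top",T((118,97)),(73,48,220)),("top",T((243,118)),(73,-48,220)),("top",T((214,322)),(-73,-48,220)),("top",T((72,290)),(-73,48,220)),
("side",S((137,485)),(-80,-62,0)),("side",S((410,530)),(80,-62,0)),("side",S((420,470)),(80,-62,55)),("side",S((457,308)),(80,62,55)),("side",S((145,185)),(-73,-48,220)),("side",S((450,228)),(73,-48,220))]
p,e=fit([(n,u,np.array(q)*m) for n,u,q in B],[.55,.2,0]); print("case",p,np.degrees(p[2]));print(e.T)
M={n:np.load(f"pics/{n}_case.npy") for n in("side","top")}
def cost(v):
    q=p+v*[.01,.01,.05]; return sum(((render(n,q)^M[n]).sum()/M[n].sum()) for n in M)
s=minimize(cost,np.zeros(3),method="Nelder-Mead",options=dict(initial_simplex=np.array([[0,0,0],[1,0,0],[0,1,0],[0,0,1.]])))
q=p+s.x*[.01,.01,.05]; print("mask",q,np.degrees(q[2]),s.fun)
for n,off,f,sl in(("top",[150,110],3,np.s_[110:310,150:300]),("side",[260,0],4,np.s_[0:140,260:410])):
    im=cv2.resize(cv2.imread(f"pics/{n}0.png")[sl],None,fx=f,fy=f,interpolation=cv2.INTER_CUBIC); im=np.clip(im*1.6,0,255).astype(np.uint8)
    draw(im,n,p,CASE,f,off); cv2.imwrite(f"pics/ov_{n}.png",im)
E
```

```text
case [ 0.5731  0.1265 -0.1592] -9.119542874379572
[[-2.9502  0.2003 -2.817  -1.2327 -0.664   2.0832  1.5967  0.7383 -2.5374
  -1.2947]
 [-0.5083 -0.6073 -0.2197  3.3255  2.2879  2.5441  2.193  -1.1815  0.2345
   1.0218]]
mask [ 0.5738  0.131  -0.1817] -10.408689787695836 0.09230660601758647
```

View pics/ov_top.png

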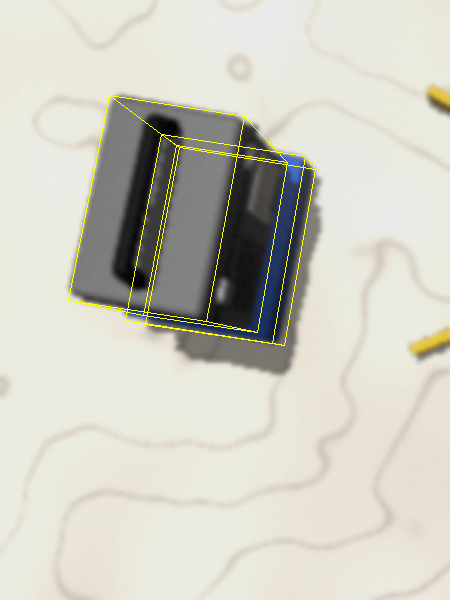

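View pics/ov_side.png

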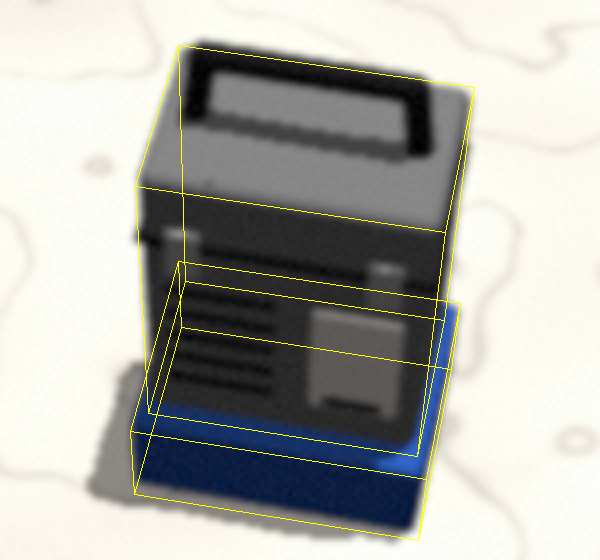

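The dock fits at about (0.587, -0.106), -4°, and the case at about (0.573, 0.130), -10°. The two views agree to about 5 mm. A vertical tool may bring the gripper body close to the tall shell, so I'll go over high first and look at the gripper's shape.

```bash
cat >> h.py <<'E'
from scipy.spatial.transform import Rotation as Rn
def tool():
    s=r.get_state(); R=Rn.from_quat(s["eef_rot"]).as_matrix(); return s,R
def shift(target,yaw_deg=None):
    s,R=tool(); d=R.T@(np.array(target)-s["tool_pos"])*100
    a=np.degrees(np.arctan2(R[1,0],R[0,0])); 
    print("from",s["tool_pos"].round(4),"x-ang",a.round(2),"shift cm",d.round(2), "turn", None if yaw_deg is None else round(-(((yaw_deg-a)+180)%360-180),2))
E
python3 - <<'E'
from h import *
for t in((.215,-.587,.42),(.54,-.15,.42),(.62,.33,.42)): shift(t,79.8)
E
```

```text
from [ 0.2154 -0.5867  0.2152] x-ang 20.16 shift cm [-5.000e-02  1.000e-02 -2.048e+01] turn -59.64
from [ 0.2154 -0.5867  0.2152] x-ang 20.16 shift cm [ 45.52 -29.81 -20.48] turn -59.64
from [ 0.2154 -0.5867  0.2152] x-ang 20.16 shift cm [ 69.57 -72.11 -20.48] turn -59.64
```

```bash
python3 -m inch '[[0,[0,0,-5],0],[0,[0,0,-10],0],[0,[3,-2,-14],0],[0,[7,-4.5,-17],0],[0,[11,-7,-19],0],[0,[15,-10,-20.5],0],[0,[19,-12.5,-20.5],0],[0,[23,-15,-20.5],0],[0,[27,-17.5,-20.5],0],[0,[31,-20,-20.5],0],[0,[35,-23,-20.5],0],[0,[39,-25.5,-20.5],0],[0,[43,-28,-20.5],0],[0,[45.5,-30,-20.5],0],[0,[45.5,-30,-20.5],0]]'
python3 - <<'E'
from h import *
for t in((.54,-.15,.42),(.62,.33,.42)): shift(t,79.8)
print(r.get_state()["q"])
E
```

```text
clock: 2.1
tool_pos: [0.5414, -0.142, 0.4201]
eef_rot: [0.984, 0.18, 0.001, -0.002]
contact_force: [-0.2, 0.3, 0.3]
opening: 0.996
from [ 0.5414 -0.142   0.4201] x-ang 20.72 shift cm [-0.41  0.7   0.  ] turn -59.08
from [ 0.5414 -0.142   0.4201] x-ang 20.72 shift cm [ 24.05 -41.37   0.2 ] turn -59.08
[ 0.37796321  0.42603292 -0.33140676  1.42200263  0.13532922  1.31550138
 -1.16910762]
```

```bash
python3 -m inch '[[0,[2,-3.5,0],-5],[0,[4,-7,0],-10],[0,[6,-10.5,0],-15],[0,[8,-14,0],-20],[0,[10,-17.5,0],-25],[0,[12,-21,0],-30],[0,[14,-24.5,0],-35],[0,[16,-28,0],-40],[0,[18,-31.5,0],-45],[0,[20,-35,0],-50],[0,[22,-38.5,0],-55],[0,[24,-41.5,0],-59],[0,[24,-41.5,0],-59]]'
python3 - <<'E'
from h import *
shift((.62,.33,.42),79.8)
print(r.get_state()["q"])
for n in("side","top"):
    im=viewer.snapshot(n); cv2.imwrite(f"pics/{n}1.png",cv2.resize(np.clip(im[:,:,::-1]*1.5,0,255).astype(np.uint8),(800,500)))
E
```

```text
clock: 3.4
tool_pos: [0.62, 0.3286, 0.4181]
eef_rot: [0.768, 0.64, -0.001, -0.002]
contact_force: [0.4, 0.1, -0.9]
opening: 0.997
from [0.62   0.3286 0.4181] x-ang 79.58 shift cm [ 0.13 -0.03 -0.19] turn -0.22
[-0.33322414  0.72140336 -0.57558608  0.9121303   0.36403563  1.59341498
 -0.96033679]
```

View pics/side1.png

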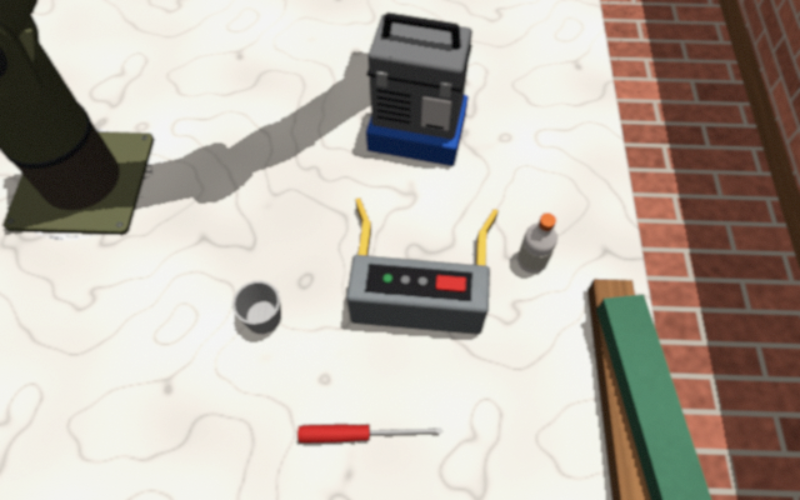

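View pics/top1.png

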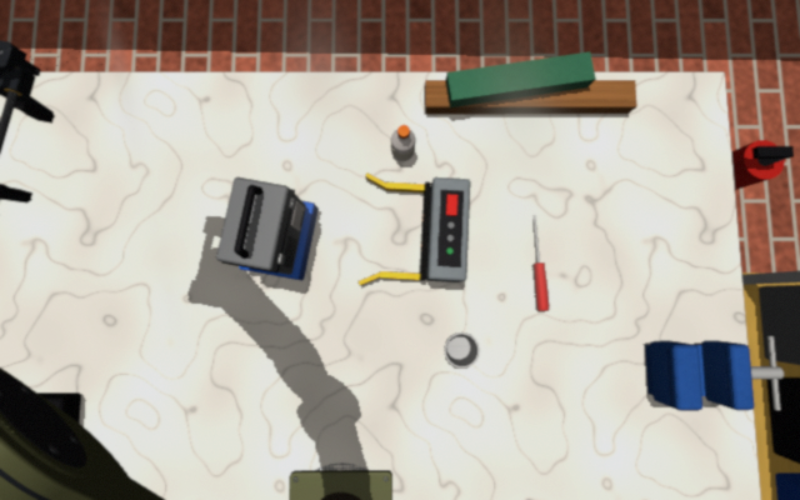

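```bash
python3 - <<'E'
from h import *
c=(.5735,.130,np.radians(-10.2))
t=world(c,[0,.125,.03])[0]; print(t); shift(t,79.8)
E
```

```text
[0.59563559 0.25302445 0.03      ]
from [0.6216 0.3234 0.4195] x-ang 79.13 shift cm [-7.34 -1.22 38.96] turn -0.67
```

```bash
python3 -m inch '[[0,[0,0,5],0],[0,[0,0,10],0],[0,[0,0,15],0],[0,[0,0,20],0],[0,[0,0,25],0],[0,[0,0,29],0],[0,[0,0,33],0],[0,[0,0,36],0],[0,[0,0,38],0],[0,[0,0,38.5],0],[0,[0,0,38.5],0],[0,[0,0,38.5],0]]'
python3 - <<'E'
from h import *
c=(.5735,.130,np.radians(-10.2))
for n in("side","top"):
    im=viewer.snapshot(n); cv2.imwrite(f"pics/{n}2.png",cv2.resize(np.clip(im[:,:,::-1]*1.5,0,255).astype(np.uint8),(800,500)))
    t=world(c,[0,.125,.03])[0]; shift(t,79.8); print(r.get_state()["q"])
E
```

```text
clock: 4.7
tool_pos: [0.6229, 0.3236, 0.037]
eef_rot: [0.771, 0.637, 0.001, 0.0]
contact_force: [1.0, 0.5, 0.8]
opening: 1.0
from [0.6228 0.324  0.0372] x-ang 79.09 shift cm [-7.49 -1.33  0.7 ] turn -0.71
[-0.32088409  1.03980941 -0.46892448  1.41515383  0.56363492  0.81836171
 -1.16884325]
from [0.6226 0.3242 0.0371] x-ang 79.11 shift cm [-7.5  -1.31  0.69] turn -0.69
[-0.32120002  1.03991834 -0.46901795  1.41528242  0.56365654  0.81836042
 -1.1688372 ]
```

View pics/side2.png

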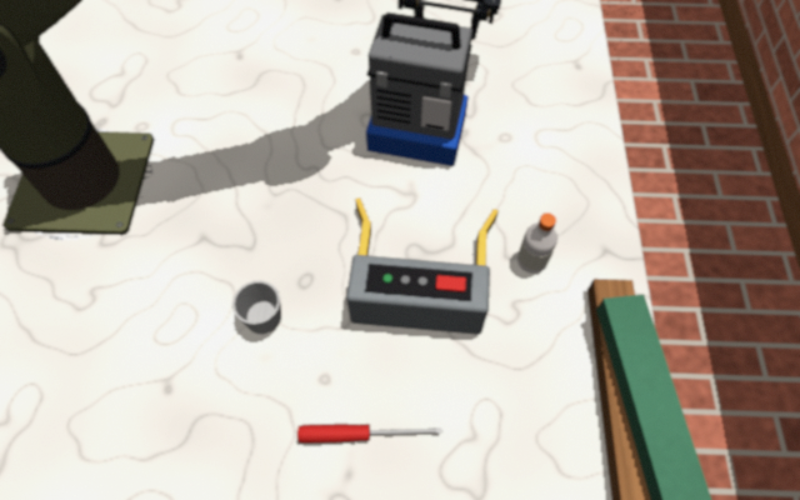

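View pics/top2.png

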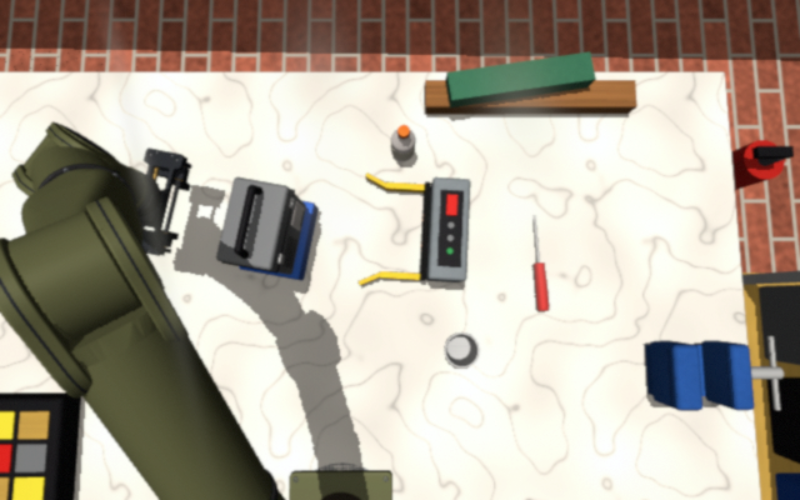

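```bash
python3 - <<'E'
from h import *
a=cv2.imread("pics/top2.png")[110:290,0:340]; cv2.imwrite("pics/z1.png",cv2.resize(a,None,fx=2.3,fy=2.3,interpolation=cv2.INTER_CUBIC))
a=cv2.imread("pics/side2.png")[0:180,340:540]; cv2.imwrite("pics/z2.png",cv2.resize(a,None,fx=3,fy=3,interpolation=cv2.INTER_CUBIC))
E
```

```text
(no output)
```

View pics/z1.png

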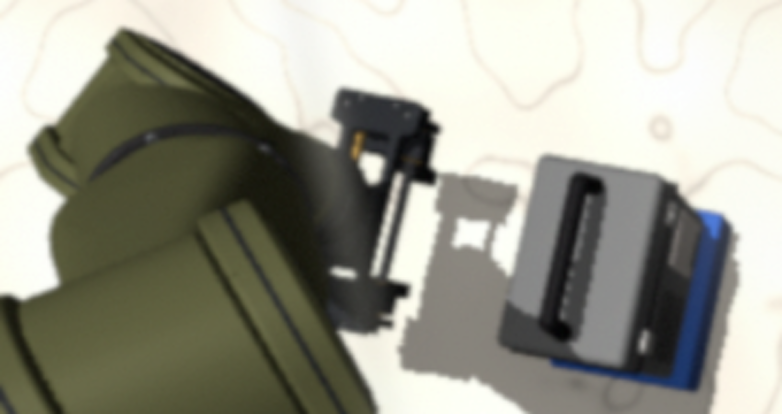

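View pics/z2.png

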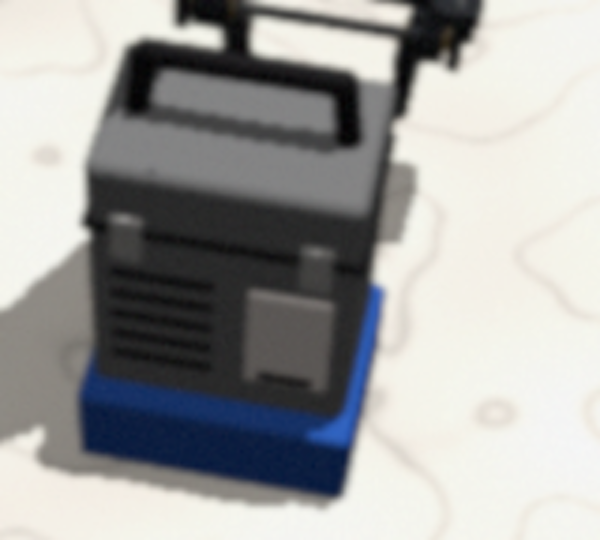

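```bash
python3 - <<'E'
from h import *
s,R=tool(); p=s["tool_pos"]
a=cv2.imread("pics/top2.png")
def box(xs,ys,zs):
    return np.array([(x,y,z) for z in zs for x,y in((xs[0],ys[0]),(xs[1],ys[0]),(xs[1],ys[1]),(xs[0],ys[1]))])/1000.@R.T+p
def d(b,col):
    q=proj("top",b)*1.25*2.3-np.array([0,110*2.3]); q=q.round().astype(int)
    for i in range(4):
        for u,v in((i,(i+1)%4),(i+4,(i+1)%4+4),(i,i+4)): cv2.line(z,tuple(map(int,q[u])),tuple(map(int,q[v])),col,1)
z=cv2.resize(a[110:290,0:340],None,fx=2.3,fy=2.3,interpolation=cv2.INTER_CUBIC)
d(box((-37.5,37.5),(-93.5,93.5),(-50,-130)),(0,0,255)); d(box((-9,9),(-61.5,61.5),(14,-50)),(0,200,0))
cv2.imwrite("pics/z3.png",z)
E
```

```text
(no output)
```

View pics/z3.png

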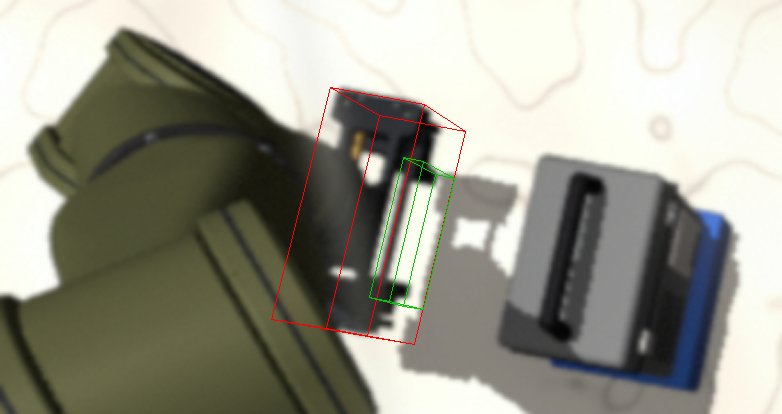

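The picture shows a wide gripper plate reaching about 28 mm ahead of the finger faces, and the shell is set back only 14 mm. With the tool vertical the body would press the shell before the tips met the base. I need about 14–20° of tilt, tips toward the dock, and the interface has no tilt command. I'll try over-reaching toward -y, where the arm can only get part of the way, and see whether it leans and keeps the lean.

```bash
python3 - <<'E'
from h import *
for t in((.62,.32,.42),(.60,.05,.45),(.52,-.25,.45),(.36,-.52,.45),(.12,-.66,.45),(-.05,-.74,.45)): shift(t,82)
E
```

```text
from [0.6226 0.3242 0.0371] x-ang 79.11 shift cm [ -0.39  -0.09 -38.29] turn -2.89
from [0.6226 0.3242 0.0371] x-ang 79.11 shift cm [-27.28   3.05 -41.33] turn -2.89
from [0.6226 0.3242 0.0371] x-ang 79.11 shift cm [-58.25   0.86 -41.39] turn -2.89
from [0.6226 0.3242 0.0371] x-ang 79.11 shift cm [-87.79  -9.75 -41.47] turn -2.89
from [0.6226 0.3242 0.0371] x-ang 79.11 shift cm [-106.07  -30.68  -41.55] turn -2.89
from [0.6226 0.3242 0.0371] x-ang 79.11 shift cm [-117.13  -45.86  -41.61] turn -2.89
```

```bash
python3 -m inch '[[0,[0,0,-5],0],[0,[0,0,-10],0],[0,[0,0,-15],0],[0,[0,0,-20],0],[0,[0,0,-25],0],[0,[0,0,-30],0],[0,[-1,0,-34.5],0],[0,[-4,0.5,-38],0],[0,[-8,1,-40],0],[0,[-12.5,1.5,-41],0],[0,[-17,2,-41],0],[0,[-22,2.5,-41],0],[0,[-27,3,-41],0],[0,[-32,3,-41],0],[0,[-37,2.5,-41],0],[0,[-42,2,-41],0],[0,[-47,1.5,-41],0],[0,[-52.5,1,-41],0],[0,[-57,0.8,-41],0],[0,[-58,0.8,-41],0]]'
python3 - <<'E'
from h import *
for t in((.52,-.25,.45),(.36,-.52,.45),(.12,-.66,.45),(-.05,-.74,.45)): shift(t,82)
print(r.get_state()["q"])
E
```

```text
clock: 6.8
tool_pos: [0.5174, -0.2546, 0.4458]
eef_rot: [0.774, 0.633, -0.002, 0.002]
contact_force: [0.5, 0.1, -0.2]
opening: 0.999
from [ 0.5174 -0.2546  0.4458] x-ang 78.53 shift cm [ 0.5   0.16 -0.42] turn -3.47
from [ 0.5174 -0.2546  0.4458] x-ang 78.53 shift cm [-29.14 -10.15  -0.27] turn -3.47
from [ 0.5174 -0.2546  0.4458] x-ang 78.53 shift cm [-47.63 -30.89  -0.18] turn -3.47
from [ 0.5174 -0.2546  0.4458] x-ang 78.53 shift cm [-58.85 -45.96  -0.13] turn -3.47
[ 0.70981935  0.47491365 -0.59637971  1.30599767  0.26732505  1.43788806
 -0.06964966]
```

```bash
python3 -m inch '[[0,[-4.5,-1.5,0],0],[0,[-9,-3,0],0],[0,[-14,-4.5,0],0],[0,[-18.5,-6,0],0],[0,[-23,-8,0],0],[0,[-27,-10,0],0],[0,[-31,-13,0],0],[0,[-35,-17,0],0],[0,[-38.5,-20.5,0],0],[0,[-42,-24,0],0],[0,[-45,-27.5,0],0],[0,[-48,-31,0],0],[0,[-51,-35,0],0],[0,[-54,-39,0],0],[0,[-57,-43,0],0],[0,[-59,-46,0],0],[0,[-59,-46,0],0]]'
python3 - <<'E'
from h import *
for t in((-.06,-.95,.45),): shift(t,82)
print(r.get_state()["q"])
E
```

```text
clock: 8.5
tool_pos: [-0.0488, -0.7414, 0.4448]
eef_rot: [0.774, 0.634, -0.002, -0.0]
contact_force: [0.0, 0.3, -0.1]
opening: 1.001
from [-0.0488 -0.7414  0.4448] x-ang 78.66 shift cm [-20.67   3.    -0.49] turn -3.34
[ 1.70585077  0.80766736 -0.496617    0.61812918  0.36183508  1.76619396
  1.22310674]
```

```bash
python3 -m inch '[[0,[-4,0.6,0],0],[0,[-8,1.2,0],0],[0,[-12,1.8,0],0],[0,[-16,2.4,0],0],[0,[-16,2.4,0],0],[0,[-16,2.4,0],0]]'
python3 - <<'E'
from h import *
s,R=tool(); print("tool z",R[:,2].round(3),s["q"])
E
```

```text
clock: 9.1
tool_pos: [-0.0322, -0.8154, 0.4128]
eef_rot: [0.765, 0.644, -0.005, 0.016]
contact_force: [1.0, 0.3, -1.3]
opening: 0.999
tool z [ 0.014 -0.031 -0.999] [ 1.62551525  1.04189462 -1.01600677  0.1383726   0.94194458  1.99131701
  1.31803234]
```

```bash
python3 -m inch '[[0,[-5,0,0],0],[0,[-10,0,0],0],[0,[-20,0,0],0],[0,[-30,0,0],0],[0,[-40,0,0],0],[0,[-40,0,0],0]]'
python3 - <<'E'
from h import *
s,R=tool(); print("tool z",R[:,2].round(3),s["q"])
E
```

```text
clock: 9.7
tool_pos: [-0.0573, -0.8451, 0.3751]
eef_rot: [0.769, 0.639, -0.02, 0.023]
contact_force: [0.6, 0.8, 0.2]
opening: 0.994
tool z [-0.002 -0.061 -0.998] [ 1.56668795  1.10211498  0.33672572  0.13679484 -0.318771    1.84840343
  1.42996807]
```

```bash
python3 -m inch '[[0,[-60,0,-10],0],[0,[-60,0,-10],0],[0,[-60,0,-10],0],[0,[-60,0,-10],0],[0,[-60,0,-10],0],[0,[-60,0,-10],0],[0,[-60,0,-10],0],[0,[-60,0,-10],0]]'
python3 - <<'E'
from h import *
s,R=tool(); print("tool z",R[:,2].round(3),s["q"])
E
```

```text
clock: 10.5
tool_pos: [-0.0892, -0.8763, 0.3316]
eef_rot: [0.768, 0.638, -0.036, 0.037]
contact_force: [0.1, -0.2, 0.4]
opening: 1.001
tool z [-0.008 -0.103 -0.995] [ 1.58687156  1.19308135  1.02069422  0.13584355 -0.98670953  1.77225199
  1.52128977]
```

```bash
python3 -m inch '[[0,[-60,0,-50],0],[0,[-60,0,-50],0],[0,[-60,0,-50],0],[0,[-60,0,-50],0],[0,[-60,0,-50],0],[0,[-60,0,-50],0],[0,[-60,0,-50],0],[0,[-60,0,-50],0]]'
python3 - <<'E'
from h import *
s,R=tool(); print("tool z",R[:,2].round(3),s["q"])
E
```

```text
clock: 11.3
tool_pos: [-0.1039, -0.8414, 0.434]
eef_rot: [0.768, 0.637, -0.051, 0.05]
contact_force: [-0.1, 0.3, 0.1]
opening: 1.0
tool z [-0.014 -0.142 -0.99 ] [ 1.6038036   1.07057083  1.02591154  0.13563051 -0.97843435  1.85467823
  1.54209911]
```

```bash
python3 -m inch '[[0,[-80,0,-30],0],[0,[-80,0,-30],0],[0,[-80,0,-30],0],[0,[-80,0,-30],0],[0,[-80,0,-30],0],[0,[-80,0,-30],0],[0,[-80,0,-30],0],[0,[-80,0,-30],0],[0,[-80,0,-30],0],[0,[-80,0,-30],0],[0,[-80,0,-30],0],[0,[-80,0,-30],0],[0,[-80,0,-30],0],[0,[-80,0,-30],0],[0,[-80,0,-30],0],[0,[-80,0,-30],0],[0,[-80,0,-30],0],[0,[-80,0,-30],0],[0,[-80,0,-30],0],[0,[-80,0,-30],0]]'
python3 - <<'E'
from h import *
s,R=tool(); print("tool z",R[:,2].round(3),s["q"])
E
```

```text
clock: 13.3
tool_pos: [-0.1292, -0.8527, 0.436]
eef_rot: [0.766, 0.636, -0.066, 0.064]
contact_force: [-0.1, 0.8, -0.5]
opening: 1.003
tool z [-0.02  -0.183 -0.983] [ 1.63297389  1.07098945  1.02538685  0.13560616 -0.98378148  1.81252234
  1.56929895]
```

```bash
for i in 1; do python3 -m inch '[[0,[-80,0,-30],0],[0,[-80,0,-30],0],[0,[-80,0,-30],0],[0,[-80,0,-30],0],[0,[-80,0,-30],0]]' | grep rot; done
python3 -m inch '[[0,[-80,0,-30],0],[0,[-80,0,-30],0],[0,[-80,0,-30],0],[0,[-80,0,-30],0],[0,[-80,0,-30],0]]'
python3 - <<'E'
from h import *
s,R=tool(); print("tool z",R[:,2].round(3),s["q"])
E
```

```text
eef_rot: [0.765, 0.634, -0.082, 0.078]
clock: 14.3
tool_pos: [-0.1433, -0.8663, 0.4663]
eef_rot: [0.763, 0.632, -0.098, 0.092]
contact_force: [-0.8, -0.6, 0.5]
opening: 1.0
tool z [-0.033 -0.265 -0.964] [ 1.64632789  1.04099409  1.0253911   0.13563287 -0.98578844  1.75747059
  1.58223644]
```

```bash

python3 -m inch '[[0,[-80,0,-30],0],[0,[-80,0,-30],0],[0,[-80,0,-30],0],[0,[-80,0,-30],0],[0,[-80,0,-30],0]]'
python3 - <<'E'
from h import *
s,R=tool(); print(R.round(3),s["q"])
for t in((-.05,-.74,.45),(.12,-.66,.45),(.36,-.52,.45),(.52,-.25,.45),(.60,.05,.45),(.6,.3,.42)): shift(t,82)
E
```

```text
clock: 14.8
tool_pos: [-0.1481, -0.8691, 0.4887]
eef_rot: [0.761, 0.63, -0.114, 0.106]
contact_force: [-0.2, -0.6, -0.1]
opening: 0.999
[[ 0.179  0.983 -0.04 ]
 [ 0.935 -0.183 -0.305]
 [-0.307  0.017 -0.952]] [ 1.65049873  1.017779    1.02543734  0.13561384 -0.9855785   1.73781618
  1.58659676]
from [-0.1481 -0.8691  0.4887] x-ang 79.15 shift cm [15.01  7.22 -0.65] turn -2.85
from [-0.1481 -0.8691  0.4887] x-ang 79.15 shift cm [25.53 22.47 -3.78] turn -2.85
from [-0.1481 -0.8691  0.4887] x-ang 79.15 shift cm [42.92 43.5  -9.01] turn -2.85
from [-0.1481 -0.8691  0.4887] x-ang 79.15 shift cm [ 71.02  54.29 -17.89] turn -2.85
from [-0.1481 -0.8691  0.4887] x-ang 79.15 shift cm [100.49  56.67 -27.36] turn -2.85
from [-0.1481 -0.8691  0.4887] x-ang 79.15 shift cm [124.78  52.05 -32.13] turn -2.85
```

Over-reaching worked: the tool now leans 17.9°, tips toward -y, and keeps the lean between calls. Going back with this tilt.

```bash

python3 -m inch '[[0,[5,2.4,-0.2],0],[0,[10,4.8,-0.4],0],[0,[15,7.2,-0.6],0],[0,[18,11,-1.5],0],[0,[21,15,-2.5],0],[0,[23,19,-3],0],[0,[25.5,22.5,-4],0],[0,[29,26.5,-5],0],[0,[32,30.5,-6],0],[0,[35.5,35,-7],0],[0,[39,39,-8],0],[0,[43,43.5,-9],0],[0,[47.5,45.5,-10.5],0],[0,[52,47,-12],0],[0,[57,49,-13.5],0],[0,[62,51,-15],0],[0,[66,52.5,-16.5],0],[0,[71,54.3,-18],0],[0,[71,54.3,-18],0]]'
python3 - <<'E'
from h import *
s,R=tool(); print(R[:,2].round(3),s["q"])
for t in((.52,-.25,.45),(.60,.05,.45),(.605,.285,.42),(.605,.285,.06)): shift(t,82)
E
```

```text
clock: 16.7
tool_pos: [0.4913, -0.2943, 0.4506]
eef_rot: [0.76, 0.631, -0.114, 0.106]
contact_force: [0.2, -0.2, 0.0]
opening: 1.0
[-0.04  -0.304 -0.952] [-0.3839809   0.73121073  1.47808681  1.49130414 -0.53833938  1.31904368
  0.85462147]
from [ 0.4913 -0.2943  0.4506] x-ang 79.18 shift cm [ 4.67  2.01 -1.4 ] turn -2.82
from [ 0.4913 -0.2943  0.4506] x-ang 79.18 shift cm [ 34.16   4.41 -10.84] turn -2.82
from [ 0.4913 -0.2943  0.4506] x-ang 79.18 shift cm [ 57.14   0.57 -15.14] turn -2.82
from [ 0.4913 -0.2943  0.4506] x-ang 79.18 shift cm [ 6.816e+01 -5.000e-02  1.912e+01] turn -2.82
```

```bash

python3 -m inch '[[0,[5,2,-1.5],0],[0,[10,2.5,-3],0],[0,[15,3,-4.5],0],[0,[20,3.5,-6.5],0],[0,[25,4,-8],0],[0,[30,4.2,-9.5],0],[0,[34,4.4,-11],0],[0,[38.5,3.5,-12],0],[0,[43,2.5,-13],0],[0,[48,2,-14],0],[0,[53,1,-14.5],0],[0,[57,0.5,-15],0],[0,[57,0.5,-15],0],[0,[57,0.5,-15],0]]'
python3 - <<'E'
from h import *
s,R=tool(); print(R[:,2].round(3),s["q"])
for t in((.605,.285,.42),(.605,.285,.08)): shift(t,82)
for n in("side","top"):
    im=viewer.snapshot(n); cv2.imwrite(f"pics/{n}3.png",cv2.resize(np.clip(im[:,:,::-1]*1.5,0,255).astype(np.uint8),(640,400)))
a=np.vstack([cv2.imread(f"pics/{n}3.png") for n in("side","top")]); cv2.imwrite("pics/b3.png",cv2.resize(a,(480,600)))
E
```

```text
clock: 18.1
tool_pos: [0.6033, 0.2819, 0.4177]
eef_rot: [0.76, 0.631, -0.115, 0.106]
contact_force: [0.6, -0.9, 0.1]
opening: 1.0
[-0.04  -0.306 -0.951] [-0.96458664  1.01844069  1.4351512   0.87913101 -0.73299892  1.86531064
 -0.15464727]
from [0.6033 0.2819 0.4177] x-ang 79.32 shift cm [ 0.25  0.12 -0.32] turn -2.68
from [0.6033 0.2819 0.4177] x-ang 79.32 shift cm [10.74 -0.43 32.01] turn -2.68
```

View pics/b3.png

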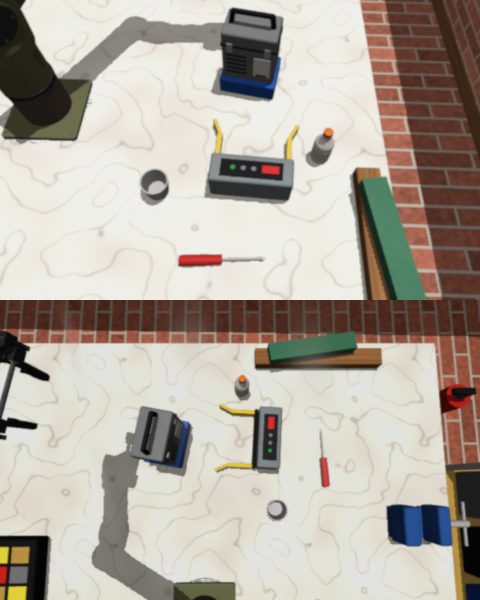

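```bash

python3 -m inch '[[0,[1.5,0,4.5],0],[0,[3,0,9],0],[0,[4.5,-0.1,13.5],0],[0,[6,-0.2,18],0],[0,[7.5,-0.3,22.5],0],[0,[9,-0.4,26.5],0],[0,[10,-0.4,30],0],[0,[11,-0.4,32],0],[0,[11,-0.4,32],0]]'
python3 - <<'E'
from h import *
s,R=tool(); print(R[:,2].round(3),s["q"])
for t in((.605,.285,.031),(.5936,.243,.031)): shift(t,82)
for n in("side","top"):
    im=viewer.snapshot(n); cv2.imwrite(f"pics/{n}4.png",cv2.resize(np.clip(im[:,:,::-1]*1.5,0,255).astype(np.uint8),(640,400)))
a=np.vstack([cv2.imread(f"pics/{n}4.png") for n in("side","top")]); cv2.imwrite("pics/b4.png",cv2.resize(a,(480,600)))
E
```

```text
clock: 19.1
tool_pos: [0.6049, 0.2864, 0.0776]
eef_rot: [0.761, 0.63, -0.116, 0.104]
contact_force: [-0.1, -0.1, 0.9]
opening: 1.003
[-0.045 -0.305 -0.951] [-1.05304765  1.35011874  1.24842722  1.32559302 -0.94601771  1.31771224
 -0.06988821]
from [0.6049 0.2864 0.0776] x-ang 79.15 shift cm [ 1.3  -0.02  4.48] turn -2.85
from [0.6049 0.2864 0.0776] x-ang 79.15 shift cm [-2.83 -0.37  5.81] turn -2.85
```

View pics/b4.png

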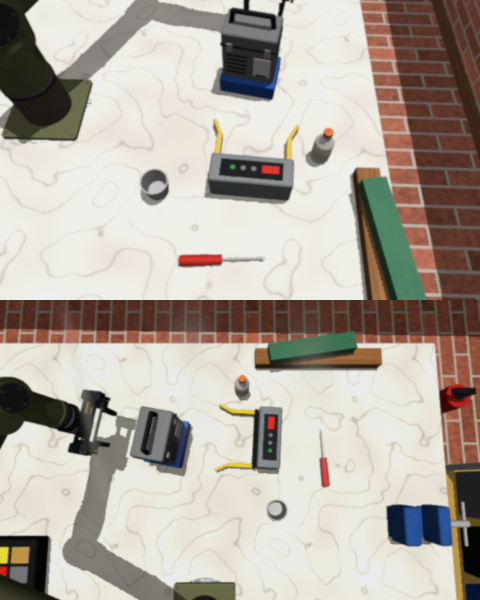

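```bash

python3 -m inch '[[0,[0.6,0,2.2],0],[0,[1.2,0,4.3],0],[0,[-0.5,-0.1,5],0],[0,[-2.5,-0.3,5.6],0],[0,[-4,-0.4,6.1],0],[0,[-4.5,-0.4,6.3],0]]'
python3 - <<'E'
from h import *
s,R=tool(); print(R[:,2].round(3),s["q"],s["contact_force"].round(1))
for t in((.589,.2185,.031),(.5865,.2037,.031)): shift(t,79.8)
im=viewer.snapshot("top"); cv2.imwrite("pics/top5.png",cv2.resize(np.clip(im[110:310,100:300,::-1]*1.5,0,255).astype(np.uint8),(600,600),interpolation=cv2.INTER_CUBIC))
E
```

```text
clock: 19.8
tool_pos: [0.593, 0.2245, 0.0372]
eef_rot: [0.762, 0.629, -0.113, 0.107]
contact_force: [-0.1, -0.9, 0.4]
opening: 0.991
[-0.038 -0.305 -0.952] [-1.02325443  1.3445447   1.16217152  1.49834164 -0.96202176  1.13365848
  0.05114389] [-0.1 -0.9  0.4]
from [0.593  0.2245 0.0372] x-ang 78.91 shift cm [-0.44 -0.29  0.79] turn -0.89
from [0.593  0.2245 0.0372] x-ang 78.91 shift cm [-1.87 -0.26  1.25] turn -0.89
```

View pics/top5.png

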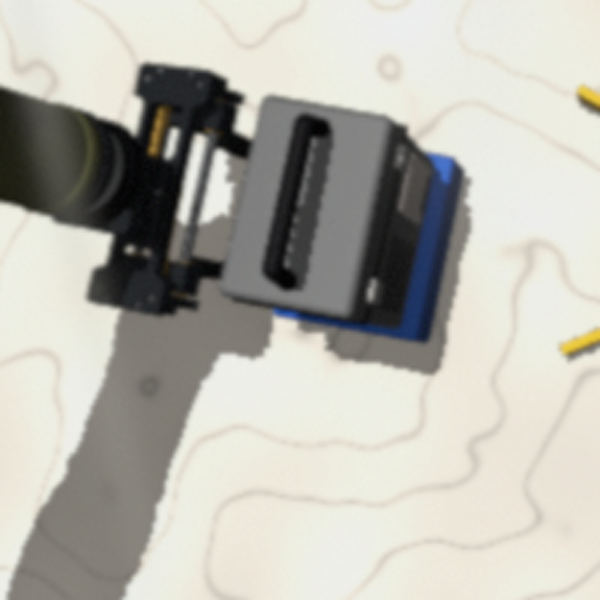

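```bash

python3 -m inch '[[0,[-0.2,-0.2,0.5],-1],[0,[-0.5,-0.2,0.6],-1],[0,[-0.9,-0.2,0.7],-1],[0,[-1.2,-0.2,0.8],-1],[0,[-1.2,-0.2,0.8],-1]]'
python3 - <<'E'
from h import *
s,R=tool(); print(R[:,2].round(3),s["contact_force"].round(1),s["moment"].round(2))
for t in((.5865,.2037,.031),): shift(t,79.8)
E
```

```text
clock: 20.35
tool_pos: [0.5873, 0.2125, 0.0301]
eef_rot: [0.755, 0.637, -0.115, 0.105]
contact_force: [-1.2, 0.1, -0.8]
opening: 1.002
[-0.04  -0.305 -0.951] [-1.2  0.1 -0.8] [ 0.29 -0.13  0.01]
from [0.5873 0.2125 0.0301] x-ang 80.16 shift cm [-0.87  0.07  0.19] turn 0.36
```

```bash

python3 -m inch '[[0,[-0.4,0,0.1],0],[0,[-0.7,0,0.2],0],[0,[-1,0,0.3],0],[0,[-1.2,0,0.4],0],[0,[-1.4,0,0.4],0]]'
python3 - <<'E'
from h import *
s,R=tool(); print(R.round(3),s["contact_force"].round(1),s["moment"].round(2),s["q"])
E
```

```text
clock: 20.85
tool_pos: [0.5847, 0.1985, 0.0304]
eef_rot: [0.755, 0.637, -0.115, 0.105]
contact_force: [-0.1, -0.5, -0.1]
opening: 0.996
[[ 0.162  0.986 -0.041]
 [ 0.938 -0.167 -0.305]
 [-0.307  0.011 -0.952]] [-0.1 -0.5 -0.1] [ 0.31 -0.11 -0.03] [-1.00596243  1.3313482   1.13340293  1.5636212  -0.96518732  1.07389822
  0.1257041 ]
```

```bash

python3 -m inch '[[0,[-0.2,0,0.1],0],[0,[-0.4,0,0.1],0],[0,[-0.6,0,0.2],0],[0,[-0.8,0,0.3],0],[0,[-0.8,0,0.3],0]]'
python3 - <<'E'
from h import *
s,R=tool(); print(s["tool_pos"].round(4),s["contact_force"].round(1),s["moment"].round(2))
im=viewer.snapshot("top"); cv2.imwrite("pics/top6.png",cv2.resize(np.clip(im[110:310,100:300,::-1]*1.5,0,255).astype(np.uint8),(600,600),interpolation=cv2.INTER_CUBIC))
o=viewer.outline_of("top","case"); print(o[0]["p"],o[0]["bbox"])
E
```

```text
clock: 21.35
tool_pos: [0.584, 0.1924, 0.0304]
eef_rot: [0.755, 0.638, -0.114, 0.104]
contact_force: [1.3, 4.2, 2.9]
opening: 1.001
[0.584  0.1924 0.0304] [1.3 4.2 2.9] [ 0.99  0.06 -0.25]
0.65 [175.3, 138.5, 76.0, 87.2]
```

View pics/top6.png

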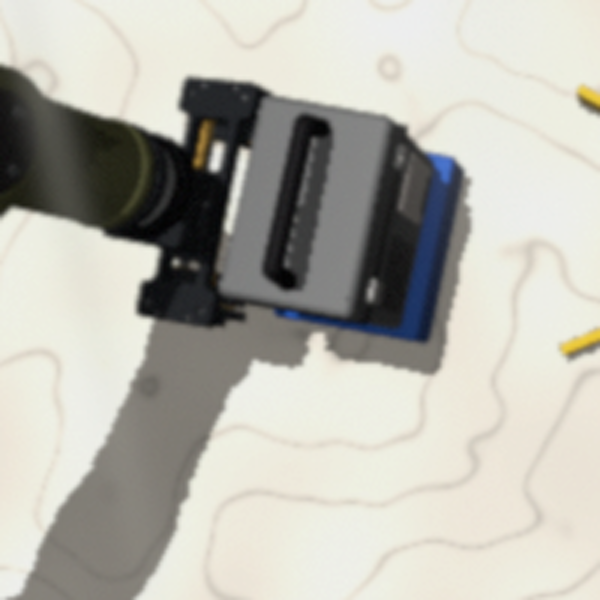

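```bash
python3 - <<'E'
from h import *
np.set_printoptions(precision=1,suppress=True)
off={"top":([100,110],3),"side":([260,0],4)}
for y in(.120,.125,.130):
    p=(.5735,y,np.radians(-10.2))
    for n in("top","side"):
        o,f=off[n]; print(y,n,*[((proj(n,world(p,np.array(q)/1000))[0]-o+.5)*f-.5).round(0) for q in((80,-62,55),(80,-62,0),(-80,-62,55),(-80,-62,0),(73,-48,220),(-73,-48,220),(73,48,220),(-73,48,220))])
E
python3 - <<'E'
import cv2,numpy as np
im=cv2.imread("pics/top0.png")[150:240,200:270]; cv2.imwrite("pics/z7.png",cv2.resize(np.clip(im*2.,0,255).astype(np.uint8),None,fx=6.6,fy=6.6,interpolation=cv2.INTER_CUBIC))
E
```

```text
0.12 top [464. 157.] [474. 170.] [427. 344.] [440. 346.] [405. 117.] [363. 322.] [271.  94.] [226. 298.]
0.12 side [425. 491.] [417. 552.] [128. 439.] [133. 501.] [443. 245.] [134. 194.] [476.  99.] [180.  53.]
0.125 top [458. 157.] [469. 170.] [421. 344.] [434. 346.] [397. 117.] [356. 322.] [263.  94.] [219. 298.]
0.125 side [425. 483.] [417. 544.] [129. 431.] [134. 494.] [443. 236.] [134. 186.] [476.  92.] [181.  45.]
0.13 top [452. 157.] [463. 170.] [415. 344.] [428. 346.] [390. 117.] [348. 322.] [256.  94.] [212. 298.]
0.13 side [424. 475.] [417. 537.] [130. 424.] [134. 487.] [443. 228.] [135. 178.] [476.  84.] [181.  38.]
```

View pics/z7.png

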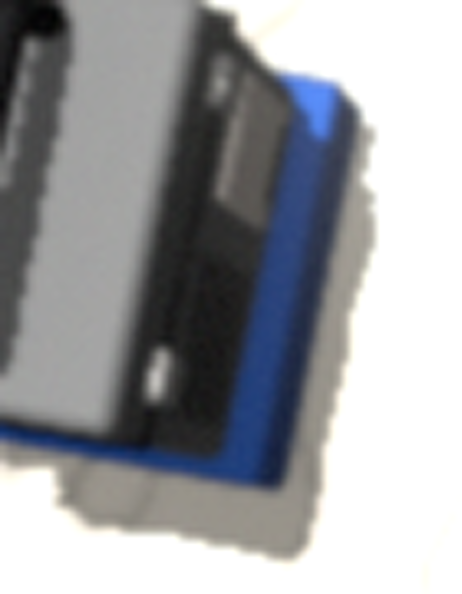

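```bash
cat >> h.py <<'E'
def gbox(R,p,xs,ys,zs):
    return np.array([(x,y,z) for z in zs for x,y in((xs[0],ys[0]),(xs[1],ys[0]),(xs[1],ys[1]),(xs[0],ys[1]))])/1000.@R.T+p
def dr(z,n,b,f,off,col):
    q=((proj(n,b)-off+.5)*f-.5).round().astype(int)
    for i in range(4):
        for u,v in((i,(i+1)%4),(i+4,(i+1)%4+4),(i,i+4)): cv2.line(z,tuple(map(int,q[u])),tuple(map(int,q[v])),col,1)
E
python3 - <<'E'
from h import *
s,R=tool(); p=s["tool_pos"]; print(p,s["contact_force"])
side=viewer.snapshot("side"); cv2.imwrite("pics/side7.png",side[:,:,::-1])
top=viewer.snapshot("top"); cv2.imwrite("pics/top7.png",top[:,:,::-1])
zt=cv2.resize(np.clip(top[120:250,120:280,::-1]*2.,0,255).astype(np.uint8),None,fx=5,fy=5,interpolation=cv2.INTER_CUBIC)
zt0=zt.copy()
dr(zt,"top",gbox(R,p,(-37.5,37.5),(-93.5,93.5),(-50,-130)),5,[120,120],(0,0,255))
dr(zt,"top",gbox(R,p,(-9,9),(-61.5,61.5),(14,-50)),5,[120,120],(0,255,0))
draw(zt,"top",(.5735,.130,np.radians(-10.2)),CASE,5,[120,120])
zs=cv2.resize(np.clip(side[0:130,260:420,::-1]*2.,0,255).astype(np.uint8),None,fx=5,fy=5,interpolation=cv2.INTER_CUBIC)[:600]
draw(zs,"side",(.5735,.130,np.radians(-10.2)),CASE,5,[260,0])
dr(zs,"side",gbox(R,p,(-37.5,37.5),(-93.5,93.5),(-50,-130)),5,[260,0],(0,0,255))
cv2.imwrite("pics/z8.png",zt[:600]);cv2.imwrite("pics/z9.png",zs)
E
```

```text
[0.5839563  0.19230078 0.03033576] [0.72705654 5.42464351 3.69872515]
```

View pics/z8.png

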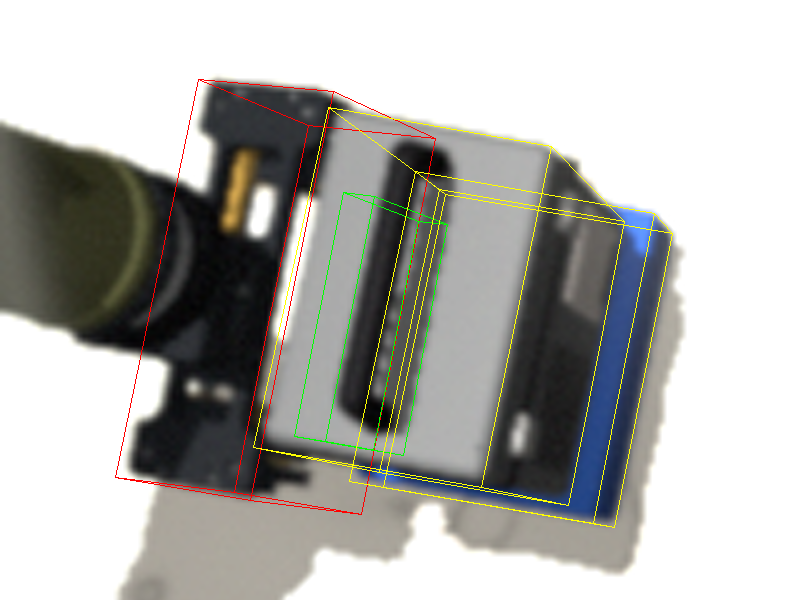

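View pics/z9.png

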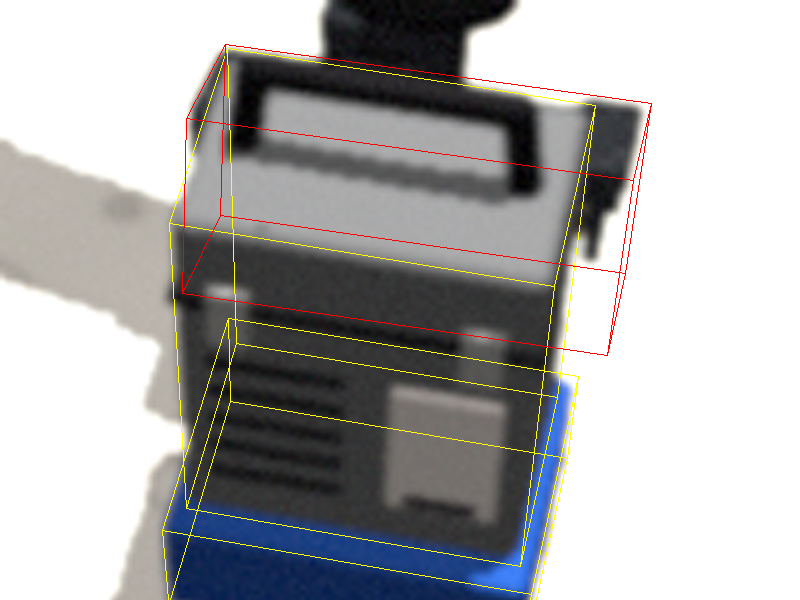

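Contact force is about 5 N, but it came later than my finger model predicted. Before pushing I want to be sure it's the tips on the base and not the body on the shell. I'll back off, touch the bench lightly and use that known contact to calibrate the moment reference.

```bash

python3 -m inch '[[0,[0.7,0,-0.2],0],[0,[1.4,0,-0.5],0],[0,[1.6,0,0.1],0],[0,[1.7,0,0.5],0],[0,[1.7,0,0.5],0]]'
python3 - <<'E'
from h import *
s,R=tool(); print(s["tool_pos"].round(4),s["contact_force"].round(1),s["moment"].round(3))
E
python3 -m inch '[[0,[0.1,0,0.3],0],[0,[0.15,0,0.45],0],[0,[0.15,0,0.45],0]]'
python3 - <<'E'
from h import *
s,R=tool(); print(s["tool_pos"].round(4),s["contact_force"].round(1),s["moment"].round(3))
E
```

```text
clock: 22.05
tool_pos: [0.5852, 0.2041, 0.019]
eef_rot: [0.755, 0.637, -0.116, 0.105]
contact_force: [-0.5, 0.2, 0.3]
opening: 1.001
[0.5852 0.2041 0.019 ] [-0.5  0.2  0.3] [ 0.248 -0.115 -0.027]
clock: 22.35
tool_pos: [0.5859, 0.2046, 0.0151]
eef_rot: [0.755, 0.637, -0.115, 0.105]
contact_force: [0.8, -0.9, -0.2]
opening: 0.998
[0.5859 0.2046 0.0151] [ 0.8 -0.9 -0.2] [ 0.273 -0.15  -0.011]
```

```bash

python3 -m inch '[[0,[0.05,0,0.15],0],[0,[0.1,0,0.25],0],[0,[0.1,0,0.3],0],[0,[0.1,0,0.3],0]]'
python3 - <<'E'
from h import *
s,R=tool(); print(s["tool_pos"].round(4),s["contact_force"].round(1),s["moment"].round(3))
E
```

```text
clock: 22.75
tool_pos: [0.5861, 0.2048, 0.0122]
eef_rot: [0.755, 0.637, -0.115, 0.105]
contact_force: [0.5, -0.0, 0.3]
opening: 0.998
[0.5861 0.2048 0.0122] [ 0.5 -0.   0.3] [ 0.282 -0.107  0.002]
```

```bash

python3 -m inch '[[0,[0.03,0,0.1],0],[0,[0.06,0,0.2],0],[0,[0.1,0,0.3],0],[0,[0.1,0,0.3],0]]'
python3 - <<'E'
from h import *
s,R=tool(); print(s["tool_pos"].round(4),s["contact_force"].round(1),s["moment"].round(3))
E
```

```text
clock: 23.15
tool_pos: [0.586, 0.2048, 0.0088]
eef_rot: [0.755, 0.637, -0.115, 0.105]
contact_force: [-0.1, 0.7, -0.1]
opening: 1.001
[0.586  0.2048 0.0088] [-0.1  0.7 -0.1] [ 0.223 -0.09  -0.006]
```

```bash

python3 -m inch '[[0,[0.05,0,0.15],0],[0,[0.1,0,0.3],0],[0,[0.15,0,0.45],0]]'
python3 - <<'E'
from h import *
s,R=tool(); print(s["tool_pos"].round(4),s["contact_force"].round(1),s["moment"].round(3))
im=viewer.snapshot("top"); cv2.imwrite("pics/top8.png",cv2.resize(np.clip(im[120:240,100:260,::-1]*2.,0,255).astype(np.uint8),(800,600),interpolation=cv2.INTER_CUBIC))
E
```

```text
clock: 23.45
tool_pos: [0.5862, 0.2048, 0.0041]
eef_rot: [0.755, 0.637, -0.115, 0.105]
contact_force: [0.4, 0.5, 0.6]
opening: 0.999
[0.5862 0.2048 0.0041] [0.4 0.5 0.6] [ 0.201 -0.067  0.039]
```

View pics/top8.png

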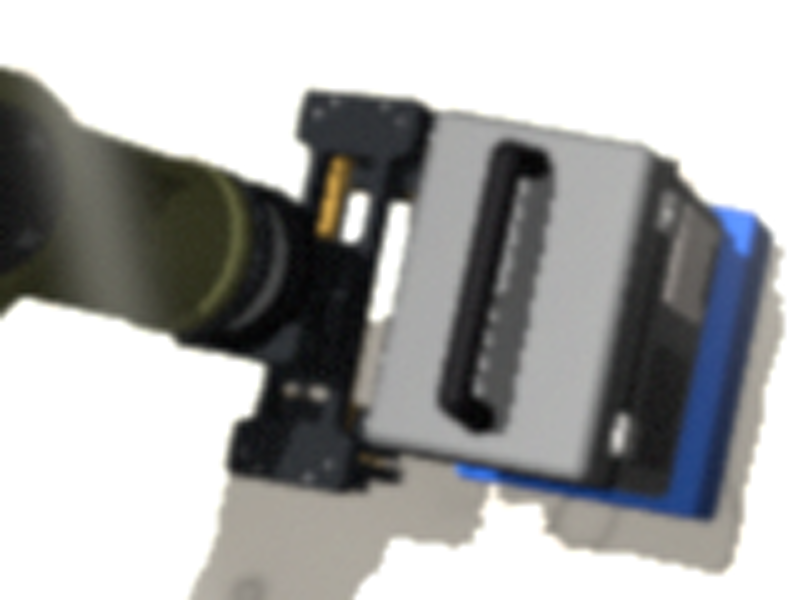

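```bash

python3 -m inch '[[0,[0.06,0,0.2],0],[0,[0.12,0,0.4],0],[0,[0.12,0,0.4],0]]'
python3 - <<'E'
from h import *
s,R=tool(); print(s["tool_pos"].round(4),s["contact_force"].round(1),s["moment"].round(3))
E
```

```text
clock: 23.8
tool_pos: [0.586, 0.2047, -0.0002]
eef_rot: [0.755, 0.637, -0.115, 0.105]
contact_force: [0.5, 0.0, 0.1]
opening: 1.002
[ 5.860e-01  2.047e-01 -2.000e-04] [0.5 0.  0.1] [ 0.275 -0.108 -0.028]
```

```bash
python3 - <<'E'
from h import *
a=cv2.imread("pics/side2.png"); f=4*1.25
z=cv2.resize(a[0:80,370:520],None,fx=5,fy=5,interpolation=cv2.INTER_CUBIC)
R=Rn.from_quat([0.771,0.637,.001,0]).as_matrix(); p=np.array([.6228,.324,.0372])
z0=z.copy()
for ys in((-61.5,-44),(44,61.5)): dr(z,"side",gbox(R,p,(-9,9),ys,(14,-50)),6.25,[370/1.25,0],(0,200,0))
dr(z,"side",gbox(R,p,(-37.5,37.5),(-93.5,93.5),(-50,-130)),6.25,[370/1.25,0],(0,0,255))
cv2.imwrite("pics/z10.png",np.vstack([z0[:300],z[:300]]))
E
```

```text
(no output)
```

View pics/z10.png

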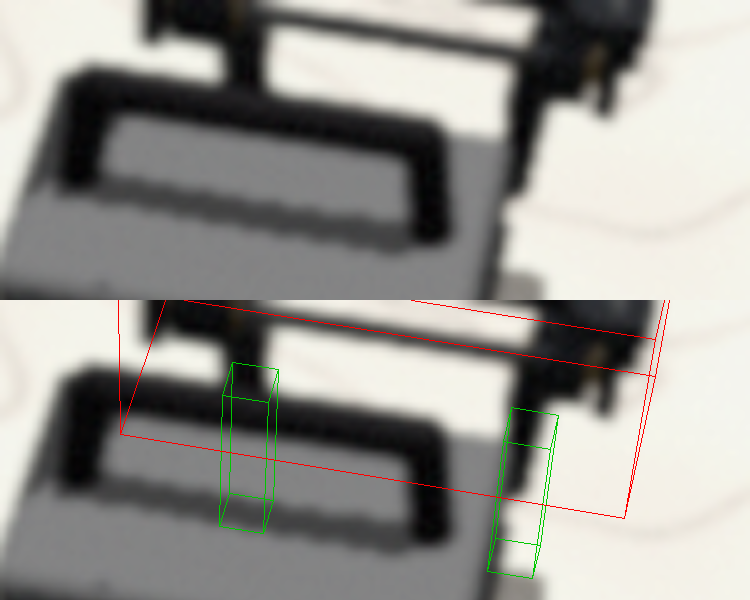

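The bench wasn't reached even with the reported z at 0, and the first vertical picture also shows the fingers ending well short of the model. So the tips really sit about 30 mm further back along the tool than I modelled. That also explains the late contact, high on the blue base, with the body clear of the shell. At this height the tips should be about 15–20 mm above the bench, which is a good pushing height. Planning the path now.

```bash
cat > plan.py <<'E'
from h import *
D=(.587,-.106,np.radians(-4.1))
def todock(c):
    d=np.array(c[:2])-D[:2]; k,s=np.cos(D[2]),np.sin(D[2])
    return k*d[0]+s*d[1], -s*d[0]+k*d[1], np.degrees(c[2]-D[2])
def fromdock(x,y,th):
    w=world(D,[x,y,0])[0]; return (w[0],w[1],D[2]+np.radians(th))
def rows(poses,T=(0,.0635),zlist=None,tilt0=None):
    s,R=tool(); p0=s["tool_pos"]; a0=np.degrees(np.arctan2(R[1,1],R[0,1]))
    for i,q in enumerate(poses):
        c=fromdock(*q); t=world(c,[T[0],T[1],0])[0]; t[2]=zlist[i] if zlist else p0[2]
        d=R.T@(t-p0)*100; ww=np.degrees(c[2])
        print(np.round(q,1) if 0 else "",[0,[round(v,1) for v in d.tolist()],round(-(ww-a0)/.97,1)], )
E
python3 - <<'E'
from plan import *
c=(.5735,.130,np.radians(-10.2)); q=np.array(todock(c)); print(q)
P=[q]; x,y,th=q
for k in range(8):
    th+=2.5; b=np.radians(th-1.2+4); x+=.0075*np.sin(b); y-=.0075*np.cos(b); P.append((x,y,th))
print(np.round(P[-1],4))
rows(P,zlist=[.0005*i for i in range(9)])
E
```

```text
[-0.03033885  0.23443081 -6.1       ]
[-0.0221  0.1753 13.9   ]
 [0, [-1.2, 0.1, 0.4], np.float64(0.6)]
 [0, [-1.9, -0.1, 0.5], np.float64(-1.9)]
 [0, [-2.6, -0.3, 0.7], np.float64(-4.5)]
 [0, [-3.4, -0.5, 0.9], np.float64(-7.1)]
 [0, [-4.1, -0.6, 1.1], np.float64(-9.7)]
 [0, [-4.9, -0.7, 1.3], np.float64(-12.3)]
 [0, [-5.7, -0.7, 1.5], np.float64(-14.8)]
 [0, [-6.4, -0.7, 1.7], np.float64(-17.4)]
 [0, [-7.2, -0.7, 1.9], np.float64(-20.0)]
```

```bash

python3 -m inch '[[0,[-0.6,0,0.2],0.5],[0,[-1.2,0.1,0.4],0.5],[0,[-1.9,-0.1,0.5],-2],[0,[-2.6,-0.3,0.7],-4.5],[0,[-3.4,-0.5,0.9],-7]]'
python3 - <<'E'
from h import *
s,R=tool(); print(R.round(3)[:,1:],s["tool_pos"].round(4),s["contact_force"].round(1),s["moment"].round(2),s["q"].round(2))
for n in("side","top"):
    im=viewer.snapshot(n); cv2.imwrite(f"pics/{n}10.png",np.clip(im[:,:,::-1]*1.5,0,255).astype(np.uint8))
a=cv2.imread("pics/side10.png")[0:200,250:450];b=cv2.imread("pics/top10.png")[110:310,130:330]
cv2.imwrite("pics/b10.png",cv2.resize(np.hstack([a,b]),(800,400)))
E
```

```text
clock: 24.3
tool_pos: [0.5751, 0.1761, 0.0004]
eef_rot: [0.714, 0.684, -0.118, 0.094]
contact_force: [-1.5, 10.0, -1.3]
opening: 1.0
[[ 0.999 -0.04 ]
 [-0.047 -0.297]
 [-0.028 -0.954]] [5.751e-01 1.761e-01 4.000e-04] [-1.5 10.  -1.3] [ 2.47 -0.4  -0.26] [-0.97  1.32  1.03  1.63 -0.96  0.94  0.28]
```

View pics/b10.png

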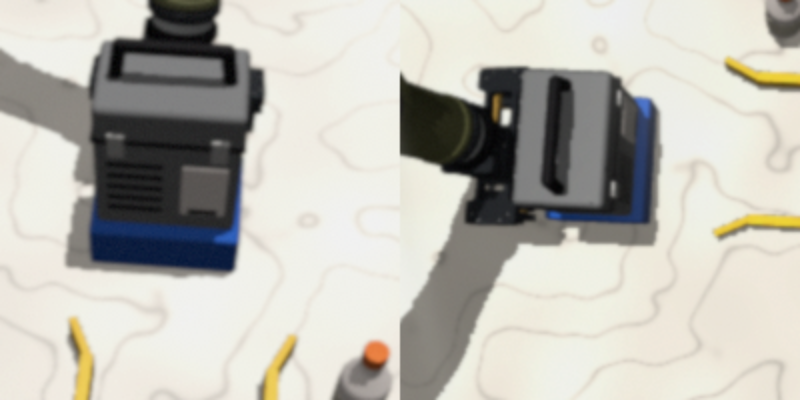

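```bash
cat >> plan.py <<'E'
def casepose(T=(0,.0635)):
    s,R=tool(); a=np.arctan2(R[1,1],R[0,1]); t=s["tool_pos"]
    return (t[0]-np.cos(a)*T[0]+np.sin(a)*T[1], t[1]-np.sin(a)*T[0]-np.cos(a)*T[1], a)
E
python3 - <<'E'
from plan import *
q=np.array(todock(casepose())); print(np.round(q,4))
P=[]; x,y,th=q
def seg(n,dth,ds,slip):
    global x,y,th
    for k in range(n):
        b=np.radians(th+dth/2+slip); th+=dth; x+=ds*np.sin(b); y-=ds*np.cos(b); P.append((x,y,th))
seg(6,2.8,.0075,4); print(np.round(P[-1],4))
seg(4,0,.0085,3); print(np.round(P[-1],4))
seg(7,-2.6,.0075,0); print(np.round(P[-1],4))
rows(P,zlist=[.001,.002,.003]+[.004]*14)
E
```

```text
[-0.0309  0.215   1.2856]
[-0.0203  0.1714 18.0856]
[-8.00000e-03  1.39700e-01  1.80856e+01]
[ 1.000e-04  8.800e-02 -1.144e-01]
 [0, [-0.7, -0.2, 0.2], np.float64(-2.9)]
 [0, [-1.5, -0.4, 0.4], np.float64(-5.8)]
 [0, [-2.2, -0.6, 0.5], np.float64(-8.7)]
 [0, [-3.0, -0.7, 0.6], np.float64(-11.5)]
 [0, [-3.8, -0.8, 0.9], np.float64(-14.4)]
 [0, [-4.5, -0.9, 1.1], np.float64(-17.3)]
 [0, [-5.3, -0.6, 1.4], np.float64(-17.3)]
 [0, [-6.1, -0.3, 1.6], np.float64(-17.3)]
 [0, [-6.8, -0.0, 1.8], np.float64(-17.3)]
 [0, [-7.6, 0.3, 2.1], np.float64(-17.3)]
 [0, [-8.2, 0.7, 2.2], np.float64(-14.6)]
 [0, [-8.8, 1.2, 2.4], np.float64(-12.0)]
 [0, [-9.5, 1.6, 2.6], np.float64(-9.3)]
 [0, [-10.2, 2.0, 2.8], np.float64(-6.6)]
 [0, [-10.9, 2.4, 3.0], np.float64(-3.9)]
 [0, [-11.6, 2.7, 3.2], np.float64(-1.2)]
 [0, [-12.3, 3.0, 3.5], np.float64(1.4)]
```

Do the turn and part of the straight, then look.

```bash

python3 -m inch '[[0,[-0.7,-0.2,0.2],-3],[0,[-1.5,-0.4,0.4],-6],[0,[-2.2,-0.6,0.5],-8.5],[0,[-3,-0.7,0.6],-11.5],[0,[-3.8,-0.8,0.9],-14.5],[0,[-4.5,-0.9,1.1],-17.5],[0,[-5.3,-0.6,1.4],-17.5],[0,[-6.1,-0.3,1.6],-17.5]]'
python3 - <<'E'
from plan import *
s,R=tool(); print(R.round(3)[:,1:],s["contact_force"].round(1),s["moment"].round(2),s["q"].round(2)); print(np.round(todock(casepose()),4))
for n in("side","top"):
    im=viewer.snapshot(n); cv2.imwrite(f"pics/{n}11.png",np.clip(im[:,:,::-1]*1.5,0,255).astype(np.uint8))
a=cv2.imread("pics/side11.png")[40:240,250:450];b=cv2.imread("pics/top11.png")[110:310,180:380]
cv2.imwrite("pics/b11.png",cv2.resize(np.hstack([a,b]),(800,400)))
o=viewer.outline_of("top","case"); m=o[0]["pixels"]; print(o[0]["p"],o[0]["bbox"]); np.save("pics/m11.npy",m)
E
```

```text
clock: 25.2
tool_pos: [0.5665, 0.1152, 0.0035]
eef_rot: [0.602, 0.784, -0.132, 0.072]
contact_force: [-4.2, 13.4, -0.9]
opening: 1.001
[[ 0.963 -0.046]
 [ 0.24  -0.293]
 [-0.12  -0.955]] [-4.2 13.4 -0.9] [ 2.82  0.58 -0.5 ] [-0.88  1.25  0.93  1.73 -0.91  0.8   0.66]
[-1.65000e-02  1.58800e-01  1.80992e+01]
0.78 [213.1, 131.8, 68.7, 89.8]
```

View pics/b11.png

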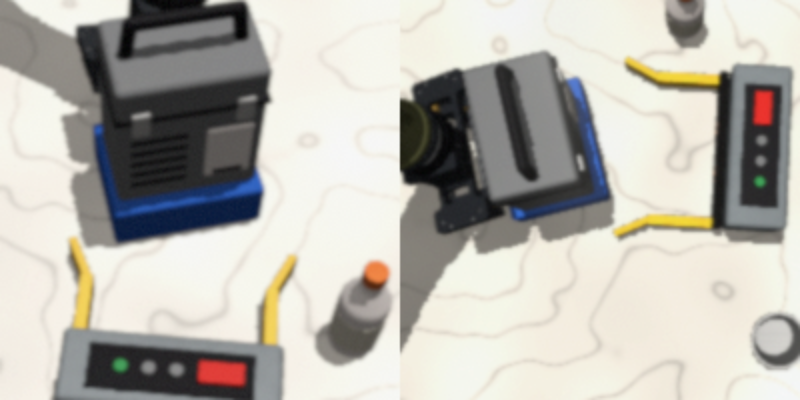

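```bash
cat > fitc.py <<'E'
from plan import *
from scipy.optimize import minimize
def fitmask(p,ms):
    def cost(v):
        q=p+v*[.01,.01,.05]; return sum((render(n,q)^m).sum()/m.sum() for n,m in ms.items())
    s=minimize(cost,np.zeros(3),method="Nelder-Mead",options=dict(initial_simplex=np.array([[0,0,0],[1,0,0],[0,1,0],[0,0,1.]])))
    return p+s.x*[.01,.01,.05],s.fun
E
python3 - <<'E'
from fitc import *
m=.001
B=[("top",(285,209),(-80,-62,0)),("side",(309,161),(-80,-62,0)),("side",(380,147.5),(80,-62,0))]
p0=np.array(casepose()); print(p0)
p,e=fit([(n,np.array(u),np.array(q)*m) for n,u,q in B],p0); print("pts",p,np.round(todock(p),4),e.T.round(1))
q,f=fitmask(p0,{"top":np.load("pics/m11.npy")}); print("mask",q,np.round(todock(q),4),f)
b=cv2.imread("pics/top11.png")[110:260,180:380]; z=cv2.resize(b,None,fx=4,fy=4,interpolation=cv2.INTER_CUBIC); draw(z,"top",p0,CASE,4,[180,110]); cv2.imwrite("pics/z11.png",z)
b=cv2.imread("pics/side11.png")[30:180,280:430]; z=cv2.resize(b,None,fx=4,fy=4,interpolation=cv2.INTER_CUBIC); draw(z,"side",p0,CASE,4,[280,30]); cv2.imwrite("pics/z12.png",z)
E
```

```text
[0.5829106  0.04996105 0.24252421]
pts [0.58291173 0.0566427  0.29191332] [-1.57000e-02  1.61900e-01  2.08254e+01] [[-1.2 -0.1  0.5]
 [ 0.6  2.  -0.2]]
mask [0.58569403 0.0471371  0.25406303] [-1.23000e-02  1.52700e-01  1.86567e+01] 0.04980842911877394
```

View pics/z11.png

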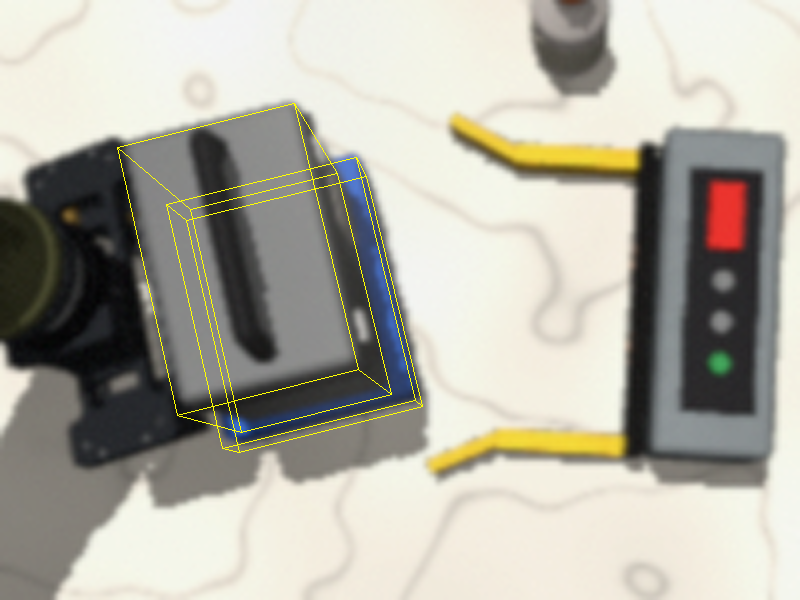

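View pics/z12.png

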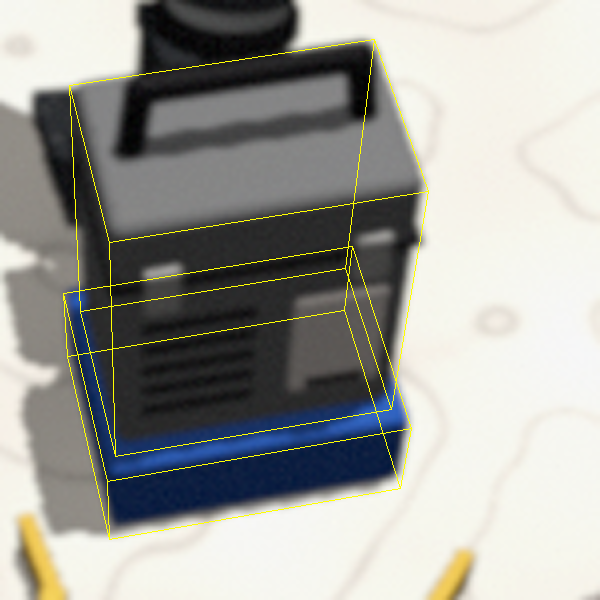

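```bash
python3 - <<'E'
from plan import *
q=(-.0145,.161,18.1)
c=fromdock(*q); s,R=tool(); d=s["tool_pos"][:2]-np.array(c[:2]); a=c[2]
T=(np.cos(a)*d[0]+np.sin(a)*d[1], -np.sin(a)*d[0]+np.cos(a)*d[1]); print("T",T)
P=[]; x,y,th=q
def seg(n,dth,ds,slip):
    global x,y,th
    for k in range(n):
        b=np.radians(th+dth/2+slip); th+=dth; x+=ds*np.sin(b); y-=ds*np.cos(b); P.append((x,y,th))
seg(2,0,.0075,0); print(np.round(P[-1],4))
seg(8,-2.26,.0075,0); print(np.round(P[-1],4))
rows(P,T=T,zlist=[.004]*10)
E
```

```text
T (np.float64(-0.002358268930086678), np.float64(0.05827971121452484))
[-9.800e-03  1.467e-01  1.810e+01]
[-0.0004  0.0877  0.02  ]
 [0, [-0.7, 0.0, 0.2], np.float64(-0.1)]
 [0, [-1.4, 0.0, 0.4], np.float64(-0.1)]
 [0, [-2.2, 0.2, 0.6], np.float64(2.2)]
 [0, [-2.9, 0.4, 0.8], np.float64(4.6)]
 [0, [-3.6, 0.6, 1.0], np.float64(6.9)]
 [0, [-4.4, 0.7, 1.2], np.float64(9.2)]
 [0, [-5.1, 0.8, 1.4], np.float64(11.5)]
 [0, [-5.9, 0.8, 1.6], np.float64(13.9)]
 [0, [-6.6, 0.9, 1.8], np.float64(16.2)]
 [0, [-7.3, 0.9, 2.0], np.float64(18.5)]
```

```bash

python3 -m inch '[[0,[-0.7,0,0.2],0],[0,[-1.4,0,0.4],0],[0,[-2.2,0.2,0.6],2],[0,[-2.9,0.4,0.8],4.5],[0,[-3.6,0.6,1],7],[0,[-4.4,0.7,1.2],9],[0,[-5.1,0.8,1.4],11.5],[0,[-5.9,0.8,1.6],14]]'
python3 - <<'E'
from fitc import *
s,R=tool(); print(R.round(3)[:,1:],s["contact_force"].round(1),s["moment"].round(2),s["q"].round(2)); p0=casepose((-.002,.061)); print(np.round(p0,4),np.round(todock(p0),4))
for n in("side","top"):
    im=viewer.snapshot(n); cv2.imwrite(f"pics/{n}12.png",np.clip(im[:,:,::-1]*1.5,0,255).astype(np.uint8))
a=cv2.imread("pics/side12.png")[80:230,260:410];b=cv2.imread("pics/top12.png")[120:270,230:380]
z=cv2.resize(np.hstack([a,b]),(800,400),interpolation=cv2.INTER_CUBIC)
z1=z[:,:400].copy(); z2=z[:,400:].copy(); draw(z1,"side",p0,CASE,800/300,[260,80]); draw(z2,"top",p0,CASE,800/300,[230,120])
cv2.imwrite("pics/b12.png",np.hstack([z1,z2]))
E
```

```text
clock: 26.15
tool_pos: [0.5917, 0.0562, 0.0041]
eef_rot: [0.693, 0.705, -0.122, 0.09]
contact_force: [1.3, 9.8, -3.2]
opening: 0.998
[[ 0.999 -0.041]
 [ 0.01  -0.297]
 [-0.046 -0.954]] [ 1.3  9.8 -3.2] [ 2.4  -0.11  0.15] [-0.78  1.26  0.96  1.71 -0.94  0.8   0.53]
[ 0.5943 -0.0047  0.01  ] [1.0000e-04 1.0150e-01 4.6736e+00]
```

View pics/b12.png

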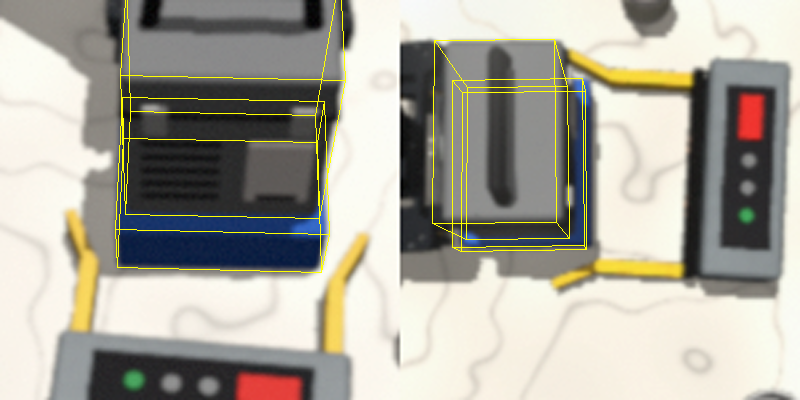

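```bash
python3 - <<'E'
from plan import *
T=(-.002,.061); q=todock(casepose(T)); P=[]; x,y,th=q
for k in range(8):
    d=-2.35 if k<2 else 0
    th+=d; y-=.0075; P.append((x,y,th))
rows(P,T=T,zlist=[.004]*10); s,R=tool(); print("per cm of dock -y:",R.T@np.r_[world(D,[0,-1,0])[0][:2]-D[:2],0])
E
```

```text
[0, [-0.7, 0.2, 0.3], np.float64(2.4)]
 [0, [-1.4, 0.4, 0.5], np.float64(4.8)]
 [0, [-2.1, 0.3, 0.7], np.float64(4.8)]
 [0, [-2.8, 0.3, 0.9], np.float64(4.8)]
 [0, [-3.6, 0.2, 1.2], np.float64(4.8)]
 [0, [-4.3, 0.1, 1.4], np.float64(4.8)]
 [0, [-5.0, 0.1, 1.6], np.float64(4.8)]
 [0, [-5.7, 0.0, 1.9], np.float64(4.8)]
per cm of dock -y: [-0.95024401 -0.07889795  0.30134937]
```

```bash

python3 -m inch '[[0,[-0.7,0.2,0.3],2.5],[0,[-1.4,0.4,0.5],5],[0,[-2.1,0.3,0.7],5],[0,[-2.8,0.3,0.9],5],[0,[-3.6,0.2,1.2],5],[0,[-4.3,0.1,1.4],5],[0,[-5,0.1,1.6],5]]'
python3 - <<'E'
from fitc import *
s,R=tool(); print(R.round(3)[:,1:],s["contact_force"].round(1),s["moment"].round(2),s["q"].round(2)); p0=casepose((-.002,.061)); print(np.round(p0,4),np.round(todock(p0),4))
for n in("side","top"):
    im=viewer.snapshot(n); cv2.imwrite(f"pics/{n}13.png",np.clip(im[:,:,::-1]*1.5,0,255).astype(np.uint8))
a=cv2.imread("pics/side13.png")[100:250,260:410];b=cv2.imread("pics/top13.png")[120:270,230:380]
cv2.imwrite("pics/b13.png",cv2.resize(np.hstack([a,b]),(800,400),interpolation=cv2.INTER_CUBIC))
E
```

```text
clock: 26.95
tool_pos: [0.593, 0.0046, 0.0039]
eef_rot: [0.723, 0.674, -0.117, 0.095]
contact_force: [1.7, 10.8, -2.9]
opening: 1.002
[[ 0.997 -0.041]
 [-0.072 -0.295]
 [-0.021 -0.955]] [ 1.7 10.8 -2.9] [ 2.78 -0.07 -0.08] [-0.7   1.25  0.94  1.74 -0.95  0.75  0.54]
[ 0.5906 -0.0564 -0.0725] [ 0.      0.0497 -0.0543]
```

View pics/b13.png

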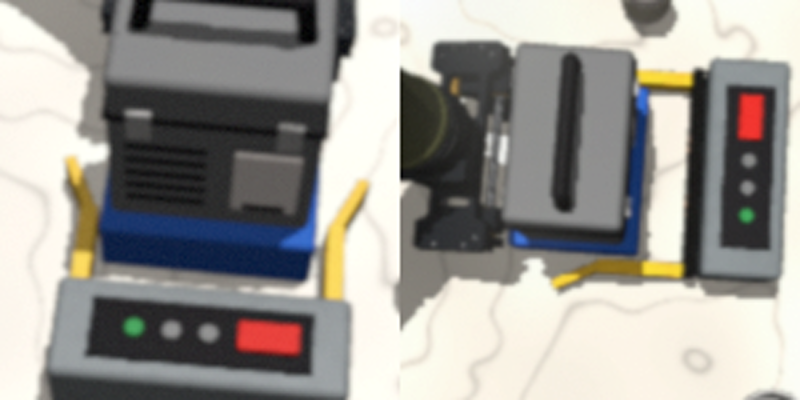

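```bash

python3 -m inch '[[0,[-0.7,0,0.2],0],[0,[-1.4,0,0.4],0],[0,[-2.1,0,0.7],0],[0,[-2.8,0,0.9],0],[0,[-3.4,0,1.1],0],[0,[-3.8,0,1.2],0],[0,[-4,0,1.3],0],[0,[-4,0,1.3],0]]'
python3 - <<'E'
from fitc import *
s,R=tool(); print(R.round(3)[:,1:],s["contact_force"].round(1),s["moment"].round(2)); p0=casepose((-.002,.061)); print(np.round(p0,4),np.round(todock(p0),4))
for n in("side","top"):
    im=viewer.snapshot(n); cv2.imwrite(f"pics/{n}14.png",np.clip(im[:,:,::-1]*1.5,0,255).astype(np.uint8))
a=cv2.imread("pics/side14.png")[120:270,260:410];b=cv2.imread("pics/top14.png")[120:270,230:380]
cv2.imwrite("pics/b14.png",cv2.resize(np.hstack([a,b]),(800,400),interpolation=cv2.INTER_CUBIC))
E
```

```text
clock: 27.85
tool_pos: [0.59, -0.0378, 0.004]
eef_rot: [0.723, 0.674, -0.117, 0.095]
contact_force: [1.3, 11.8, -0.8]
opening: 1.004
[[ 0.997 -0.041]
 [-0.073 -0.295]
 [-0.021 -0.954]] [ 1.3 11.8 -0.8] [ 2.53 -0.32 -0.02]
[ 0.5875 -0.0988 -0.0732] [ 0.      0.0072 -0.0912]
```

View pics/b14.png

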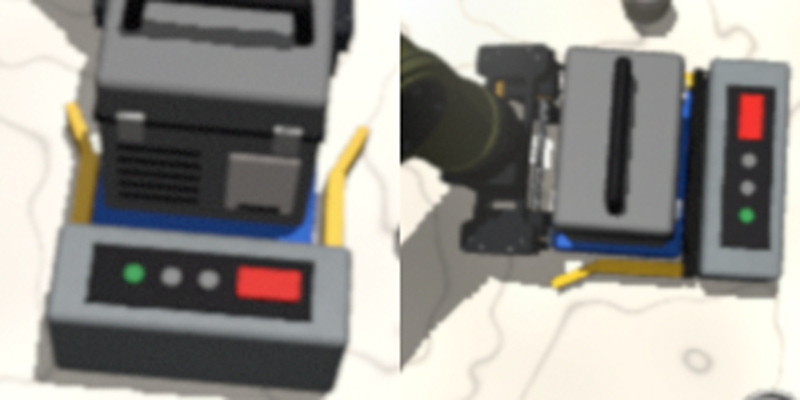

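```bash
cat > st.py <<'E'
from fitc import *
s,R=tool(); print(s["contact_force"].round(1),s["moment"].round(2),np.round(todock(casepose((-.002,.061))),4))
E
python3 -m inch '[[0,[-0.2,0,0.05],0],[0,[-0.4,0,0.1],0],[0,[-0.4,0,0.1],0]]' >/dev/null; python3 st.py
python3 -m inch '[[0,[-0.2,0,0.05],0],[0,[-0.3,0,0.1],0],[0,[-0.3,0,0.1],0]]' >/dev/null; python3 st.py
```

```text
[ 0.8 16.9  3.1] [ 3.5  -0.13 -0.22] [ 0.0001  0.0062 -0.0062]
[-0.6 24.7  6.6] [ 4.53  0.15 -0.5 ] [0.0002 0.0062 0.0627]
```

```bash
python3 -m inch '[[0,[-0.1,0,0],0],[0,[-0.2,0,0],0],[0,[-0.2,0,0],0]]' >/dev/null; python3 st.py
python3 - <<'E'
from fitc import *
ms={}
for n in("side","top"):
    im=viewer.snapshot(n); cv2.imwrite(f"pics/{n}15.png",np.clip(im[:,:,::-1]*1.5,0,255).astype(np.uint8))
a=cv2.imread("pics/side15.png")[130:230,280:390];b=cv2.imread("pics/top15.png")[125:235,260:360]
cv2.imwrite("pics/b15.png",np.hstack([cv2.resize(a,(440,400),interpolation=cv2.INTER_CUBIC),cv2.resize(b,(360,400),interpolation=cv2.INTER_CUBIC)]))
E
```

```text
[-1.4 27.4  7.3] [ 5.17  0.05 -0.57] [1.000e-04 6.100e-03 1.046e-01]
```

View pics/b15.png

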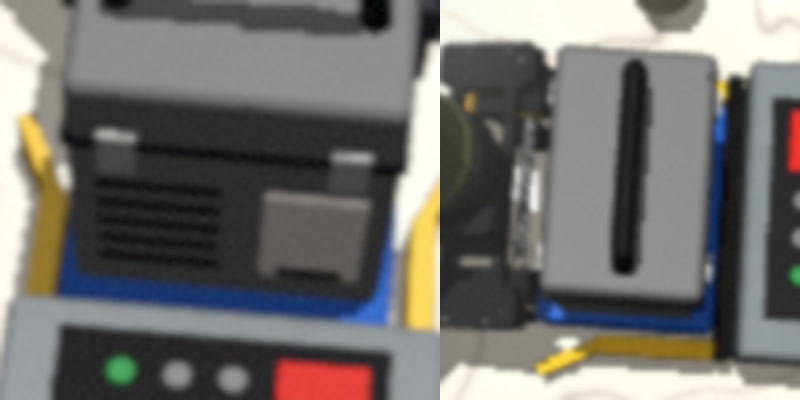

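```bash
python3 -m inch '[[0,[0.4,0,-0.1],0],[0,[1,0,-0.3],0],[0,[2,0,-0.6],0],[0,[4,0,-1.2],0],[0,[7,0,-2.1],0],[0,[10.5,0,-3.2],0],[0,[14,0,-4.2],0],[0,[13,0,-7.5],0],[0,[12,0,-11],0],[0,[11,0,-14],0],[0,[11,0,-14],0]]'
python3 - <<'E'
from fitc import *
s,R=tool(); print(s["tool_pos"],s["contact_force"].round(1))
ms={}
for n in("side","top"):
    im=viewer.snapshot(n); cv2.imwrite(f"pics/{n}16.png",np.clip(im[:,:,::-1]*1.5,0,255).astype(np.uint8))
    o=viewer.outline_of(n,"case"); print(n,o[0]["p"],o[0]["bbox"]); ms[n]=o[0]["pixels"]
q,f=fitmask(np.array(fromdock(0,0,0)),{"top":ms["top"]}); print(np.round(todock(q),4),f)
a=cv2.imread("pics/side16.png")[40:240,220:460];b=cv2.imread("pics/top16.png")[100:300,200:440]
cv2.imwrite("pics/b16.png",np.hstack([cv2.resize(x,(400,333),interpolation=cv2.INTER_CUBIC) for x in(a,b)]))
b=cv2.imread("pics/top16.png")[125:245,270:390]; z=cv2.resize(b,None,fx=5,fy=5,interpolation=cv2.INTER_CUBIC); cv2.imwrite("pics/z16.png",z)
E
```

```text
clock: 30.05
tool_pos: [0.6052, 0.0923, 0.1116]
eef_rot: [0.724, 0.671, -0.118, 0.103]
contact_force: [-0.1, -0.4, 0.4]
opening: 1.002
[0.60520467 0.0923438  0.11161026] [-0.1 -0.4  0.4]
side 0.89 [294.6, 110.7, 88.3, 99.7]
top 0.94 [290.3, 132.2, 46.9, 85.3]
[-3.000e-04  3.100e-03  3.444e-01] 0.07458563535911603
```

View pics/b16.png

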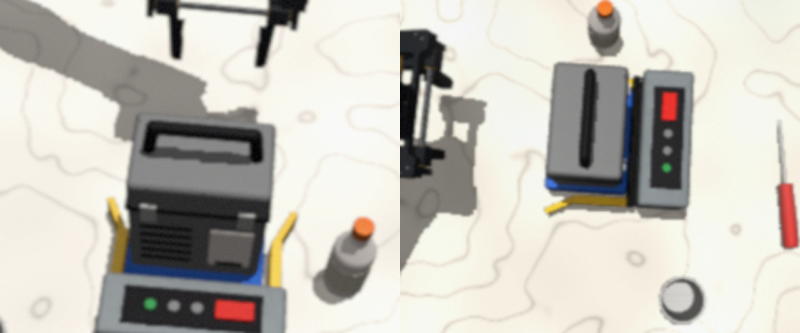

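View pics/z16.png

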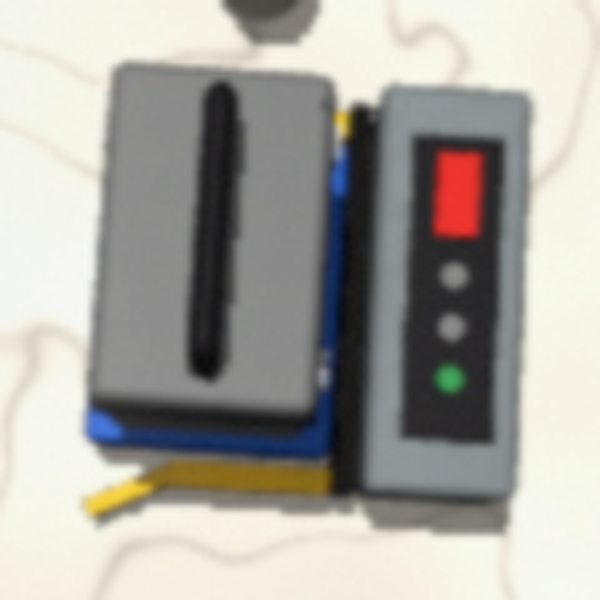

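```bash
python3 -c "
from plant import r
s=r.get_state(); print(s['clock'],abs(s['qd']).max()); print(r.finish_job())"
```

```text
30.25 0.010166563353011943
the job is handed in; nothing more can be done
None
```

I pushed the case into the dock until it stopped against the black stop, then backed the robot clear. I handed the job in at 30.3 s.

**How it was pushed:** I held the tool tilted about 18°, because held vertical the gripper body looked set to press the grey part. The interface has no tilt command, so I got the lean by over-reaching towards -y. Both open tips pushed low on the blue +y face. The case turned about 24° one way and about 18° back, entered between the rails straight, and stayed upright in every picture. Pushing took 10–14 N.

**Last checks:**
- **Against the stop:** the force rose from about 12 to 27 N with no further movement.
- **Position:** the top-camera fit puts the case within 0.3 mm sideways of home and 0.3° of square, and 3 mm short along y. The tool-based estimate reads 6 mm short. The force rise and the picture, which shows no gap at the stop, suggest that is calibration error.
- **Bystanders and robot:** the glue bottle, screwdriver and cup look undisturbed in the last pictures. The arm stands clear with no contact force.

**What disagreed:**
- **Tip position:** the tips appear to sit about 30 mm further back along the tool than the given figures. The reported z reached 0 without touching the bench, and contact came about 10 mm later than expected.
- **First touch:** because of that, the first touch (about 5 N) was high on the blue base, at roughly 45–50 mm. I worked that height out from the forces and pictures and did not see it directly. The actual push was about 30 mm lower.
- **Cameras:** the side and top views differed by a few millimetres along y throughout, up to about 9 mm in one overlay.

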